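# Turn the reference tile over onto the colour meter

### The job

The white reference tile lies face up on its storage block; the colour meter needs it for calibration: turn it over and leave it lying flat, white face down, centred on the meter's round measuring port. The blue slotted stand will hold the tile on edge if you need to change your grip. Do not drop the tile, and leave the other things on the bench where they are.

Things in the scene. Friction and masses are not known exactly. Their poses are not given: they have to be found in the camera images.
- tile: The white reference tile: loose square black plate 54x54 mm, 12 mm thick, about 0.12 kg, with a white ceramic face 44x44 mm; black back with an orange dot 34 mm across. Origin at the middle of the plate; z points out of the white face, x and y run along its sides. Starts white face up on the storage block, overhanging the block's top by 8 mm (+-2) on every side.
- tile_face (a point): Centre of the tile's white face, 6 mm from the tile's origin along its z axis.
- storage_block: Fixed small block with a black rubber top 38x38 mm, 22 mm high, on a 62x62 mm foot 6 mm high; the tile starts on it. Origin at the centre of its underside, on the worktop; z up.
- slotted_stand: Fixed blue stand that holds the tile upright on one edge. Slot along the stand's y axis, 15.5 mm wide, straight walls from its floor up to 29 mm height, then lips flaring to about 25 mm wide at 40 mm height. Walls and slot are only 36 mm long and open at both ends, so the tile sticks out 9 mm at either end; foot 70 mm along x. Origin at the centre of the underside; z up.
- slot_floor (a point): Middle of the slot's floor, 8 mm above the worktop. A tile standing in the slot has its middle 27 mm above this point and may lean up to 0.15 rad.
- colour_meter: Fixed low white bench colour meter: housing 155 mm (x, from -39.5 to +115.5) by 96 mm (y), 34 mm high, display and keys on the +x part. Its round dark measuring port, 40 mm across with a 20 mm glass window, rises to 62 mm. Origin under the port's centre, at worktop height; z up.
- port (a point): Centre of the flat top of the measuring port, 62 mm above the worktop.
- timer: Bystander, loose: white countdown timer, 64x64x19, lying flat. Origin at the centre of its underside.
- tape: Bystander, loose: roll of beige paper tape lying on its side, 62 across, 19 high. Origin at the centre of its underside.
- marker: Bystander, loose: black-capped marker pen, 135 long, 16 thick, lying down. Origin at the centre of its underside.
- dropper_blue: Bystander, loose: brown dropper bottle with blue cap, 25 across, 73 high. Origin at the centre of its underside.
- dropper_green: Bystander, loose: brown dropper bottle with green cap, 25 across, 73 high. Origin at the centre of its underside.
Mind the look-alikes: they are no part of the job. What is shaped like the tile but turquoise or yellow is not meant.

How it is judged:
By the outcome, as a careful person would: the job done as asked, in the order asked, and still so for the second after the job is handed in, with the robot touching nothing.
It also fails if it takes over 51 s, if anything falls off the work surface, if the arm or the gripper's body presses on something with over 40 N, if the wrist force passes 120 N, or if a joint passes its speed limit or range.

### The arm

A 7-joint arm with a two-finger parallel gripper is mounted at the origin on a cart in front of the work surface, level with it; the furniture and walls round the work are solid. World frame = base frame: x ahead of the robot, y to its left, z up, the work surface at z = 0. Lengths are in m, angles in degrees, forces in N, time in s.
With the tool pointing down it reaches from about 0.425 to 0.875 m from the base axis. Payload 4.7 kg.
Tool frame: the origin (TCP) lies at the very end of the fingers, on their centre line; the grasp point (between the pads) lies 19 mm behind it; z points along the fingers, y is the line along which they close (so a half turn about z gives the same grasp; the last joint's range is limited). The gripper opens to 87 mm and grips with 3 to 60 N. Pads are 19 mm wide; open, the fingers measure 117 mm over their backs; the gripper's body (75 mm by 190 mm) begins 51 mm behind the grasp point.
Start: joints at [72.599, 18.392, -4.016, 83.108, 1.295, 78.541, -3.26], TCP at [0.203, -0.617, 0.223] pointing down, gripper open.
Joint ranges: [-163.93, 163.93], [-17.29, 119.83], [-79.2, 71.16], [3.27, 140.29], [-89.18, 269.18], [5.43, 117.66], [-154.24, 154.24]. Speed limits (degrees/s): [147.25, 147.25, 180, 180, 180, 180, 180].

### API

Orientations are given as [roll, pitch, yaw] about the fixed x, y, z axes, in that order (R = Rz(yaw) Ry(pitch) Rx(roll)).
In Python, from cell import telemetry, cams, env gives the robot as it stands.
- The arm moves only by the tool arm_command, never from a script. Its argument "series" is text: rows parted by semicolons, each of 5 numbers parted by spaces: the shift along the tool's x, y, z in mm, then the turn about the tool's z in rad, then the closure in counts, from 0 (fully open) to 255 (shut). A call has 1 to 20 rows; each row shifts and turns the commanded pose from where the row before left it, along the tool's axes as they then stand; what a row does not reach is not made up. A row lasts 1/12 s, in which the tool goes at most 41.7 mm and 7.16 degrees, less where a joint would pass 70% of its speed; a pose out of reach is approached as far as the arm can. A call is refused whole if a number of a shift passes 41.7 or a number of a turn 0.125, either way. A call with a gripper value outside its range is refused whole. The fingers move at their own pace and stop on an object; "squeeze" is the grip in N (left out, the last holds). Time passes only in rows, so rows that do not move let the fingers close. It gives the time, the measured TCP pose, the force, the opening and the grip force at its end, in the units of the state.
- telemetry.get_obs(): the state, without advancing time (a new reading comes with each control period).
- cams.read_camera(name): name is "scene" or "top" or "wrist"; returns the picture (384x512x3 uint8, blue, green, red); there is no depth.
- cams.calibration(name): a dict with "K" (3x3 intrinsics, pixels), "origin" and "rotation" of the camera in the world; the wrist camera has in their place "hand_eye" (4x4, takes a point from camera to tool coordinates, whose origin is the TCP and whose axes are the flange's). Camera axes: x right, y down, z forward; pixel columns grow to the right and rows downward; lengths in m; the calibration is good to about 2 mm. A picture is of the moment at which its call begins: read the wrist's pose just before it. calibration takes no time and is no camera call.
- env.sign_off(): hands the job in; it is judged then, once.
The state is a dict: "time_s": time; "qpos": joint angles; "joint_velocities": joint speeds; "effort": joint torques, N m; "tool_pos": TCP position; "tool_rot": TCP orientation; "force": force on the tool from outside, world axes, zero at the start; "wrist_torque": the same for the moment, N m; "grip_width": finger opening in m; "grasp_force": force on a finger pad.
Only numpy, scipy, OpenCV 4.12 (cv2) and the standard library are available. Lean on these libraries where they do the work, as an engineer would, in place of code of your own. Each camera call takes 0.05 s, during which the arm holds its last target. There are 200 camera calls.

## Working session

There is one attempt and no reset: what is moved stays moved. The work goes in short steps, Python scripts to look and compute and a tool call to move; the robot and the scene stay as the last step left them, time stands still between calls to the robot, and variables do not carry over. Pictures are saved under pics/ and viewed, at most 10 in all, crops included, and the job is handed in when it is done.

Besides the shell and the picture viewer there is one more tool, called after "Call:" by a JSON object that holds its "fn" and its "kwargs", one argument or row to a line. arm_command: Moves the arm, as the interface text tells. Its arguments: {"type":"object","properties":{"series":{"type":"string"},"squeeze":{"type":"number"}},"required":["series"]}

```bash
ls; mkdir -p pics; python3 - <<'E'
from cell import telemetry,cams
import cv2
o=telemetry.get_obs()
for k,v in o.items(): print(k,v)
a=cams.read_camera("scene");b=cams.read_camera("top")
cv2.imwrite("pics/scene0.png",a);cv2.imwrite("pics/top0.png",b)
for n in("scene","top","wrist"):print(n,cams.calibration(n))
E
```

```text
pics
time_s 0.0
qpos [72.60163217 18.4389504  -4.01681851 83.17579929  1.29331963 78.54098365
 -3.25872011]
joint_velocities [ 0.09985664  0.0352639   0.01009482  0.04813959  0.01084706  0.1253007
 -0.06366092]
effort [-4.50955504e-04 -4.91294968e+01 -4.04618857e-01 -3.12530065e+01
 -6.41140994e-02  4.37477406e-02  2.22870767e-04]
tool_pos [ 0.20288319 -0.61693222  0.22145506]
tool_rot [-1.79889424e+02  3.76988659e-03  1.82103068e+01]
force [-0.3062046  -0.58928022 -0.24832374]
wrist_torque [-0.06893402  0.02848754 -0.00644913]
grasp_force 0.0
grip_width 0.08653458387523746
scene {'K': array([[389.35647333,   0.        , 258.17301019],
       [  0.        , 389.35647333, 186.90261907],
       [  0.        ,   0.        ,   1.        ]]), 'origin': array([0.1824691 , 0.61808039, 0.77247757]), 'rotation': array([-133.86221265,    0.98341742, -150.82910989])}
top {'K': array([[493.00676093,   0.        , 256.50202576],
       [  0.        , 493.00676093, 185.33265277],
       [  0.        ,   0.        ,   1.        ]]), 'origin': array([0.38324974, 0.03241402, 1.38872506]), 'rotation': array([-1.73187628e+02, -9.73519552e-02, -9.11006461e+01])}
wrist {'K': array([[276.75356209,   0.        , 258.25143579],
       [  0.        , 276.75356209, 191.59086629],
       [  0.        ,   0.        ,   1.        ]]), 'hand_eye': array([[-5.82713039e-04, -9.65464127e-01, -2.60535373e-01,
         7.10235835e-02],
       [ 9.99999589e-01, -3.81547725e-04, -8.22698877e-04,
        -6.86548766e-04],
       [ 6.94879574e-04, -2.60535745e-01,  9.65463952e-01,
        -1.61534099e-01],
       [ 0.00000000e+00,  0.00000000e+00,  0.00000000e+00,
         1.00000000e+00]])}
```

View pics/scene0.png

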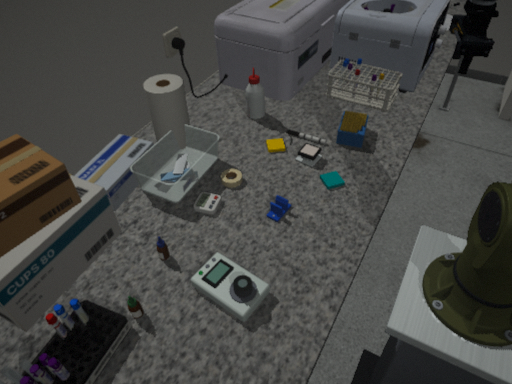

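View pics/top0.png

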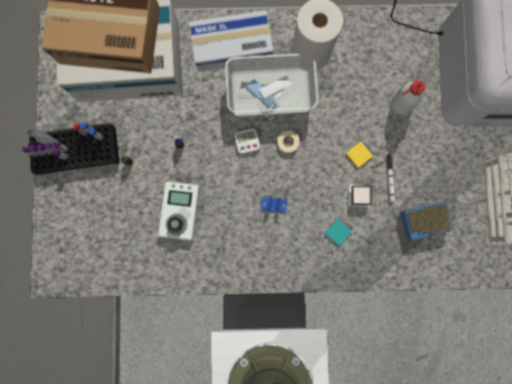

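Scene picture: the white-faced black tile is at (311,152), the yellow look-alike at (276,146), the turquoise one at (332,180), the stand at (279,208) and the port at (243,289). Top picture: tile at (361,196), yellow at (359,155), turquoise at (339,232), stand at (273,205), port at (176,224), marker at (390,178). Only (361,196) has a white face in a black border, so it is the one meant. I'll confirm this with an enlarged crop and measure.

```bash
cat > h.py <<'E'
import numpy as np, cv2
from scipy.spatial.transform import Rotation as Rot
from cell import telemetry,cams
def campose(n):
    c=cams.calibration(n)
    if n=="wrist":
        o=telemetry.get_obs();T=np.eye(4);T[:3,:3]=Rot.from_euler("xyz",o["tool_rot"],degrees=True).as_matrix();T[:3,3]=o["tool_pos"]
        M=T@c["hand_eye"];return c["K"],M[:3,3],M[:3,:3]
    return c["K"],c["origin"],Rot.from_euler("xyz",c["rotation"],degrees=True).as_matrix()
def toplane(cp,uv,z):
    K,o,R=cp; d=R@np.linalg.solve(K,[uv[0],uv[1],1]); return (o+d*(z-o[2])/d[2])
def proj(cp,p):
    K,o,R=cp; q=K@(R.T@(np.asarray(p)-o)); return q[:2]/q[2]
def blobs(mask,amin=20):
    return [(cv2.minAreaRect(c),cv2.contourArea(c)) for c in cv2.findContours(mask.astype(np.uint8),0,1)[0] if cv2.contourArea(c)>amin]
E
python3 - <<'E'
from h import *
b=cv2.imread("pics/top0.png");cp=campose("top")
print(toplane(cp,(361,196),.034),toplane(cp,(273,205),.04),toplane(cp,(176,224),.062),proj(campose("scene"),toplane(cp,(176,224),.062)))
hsv=cv2.cvtColor(b,cv2.COLOR_BGR2HSV)
s=b[180:215,345:378]
for r,a in blobs((b.min(2)>170)[180:212,345:378]): 
    print("white",r,a); print(toplane(cp,np.array(r[0])+[345,180],.034)); print([toplane(cp,p+[345,180],.034)[:2].round(4) for p in cv2.boxPoints(r)])
bl=(hsv[...,0]>105)&(hsv[...,0]<130)&(hsv[...,1]>150)
bl[:,:250]=0;bl[:,300:]=0
for r,a in blobs(bl): print("blue",r,a,toplane(cp,r[0],.04))
dk=(b.max(2)<90); dk[:, :155]=0;dk[:,200:]=0;dk[:205]=0;dk[245:]=0
for r,a in blobs(dk): print("port",r,a,toplane(cp,r[0],.062))
a=cv2.imread("pics/scene0.png")
cr=[cv2.resize(x,(400,300),interpolation=2) for x in (b[180:216,337:385],b[186:222,250:298],a[128:173,275:335],a[185:230,250:310])]
cv2.imwrite("pics/c1.png",np.vstack([np.hstack(cr[:2]),np.hstack(cr[2:])]))
E
```

```text
[ 0.50987007 -0.26092373  0.034     ] [ 0.4891311  -0.01716236  0.04      ] [0.4412629  0.24517867 0.062     ] [242.94451161 281.90398613]
white ((16.0, 15.0), (14.0, 14.0), 90.0) 184.5
[ 0.51264265 -0.2610468   0.034     ]
[array([ 0.5325, -0.2425]), array([ 0.5317, -0.2813]), array([ 0.4929, -0.2795]), array([ 0.4936, -0.2409])]
blue ((273.3442687988281, 204.213134765625), (22.271791458129883, 11.58857536315918), 5.194429397583008) 173.0 [ 0.49127576 -0.01815664  0.04      ]
blue ((257.4199523925781, 20.440006256103516), (4.949747562408447, 15.697771072387695), 81.8698959350586) 59.0 [1.02074024 0.01523953 0.04      ]
port ((174.8846435546875, 241.92308044433594), (12.155404090881348, 4.8373541831970215), 7.125016689300537) 34.5 [0.39351313 0.24815122 0.062     ]
port ((175.5, 224.5), (15.0, 17.0), 0.0) 198.5 [0.43994934 0.24651985 0.062     ]
```

View pics/c1.png

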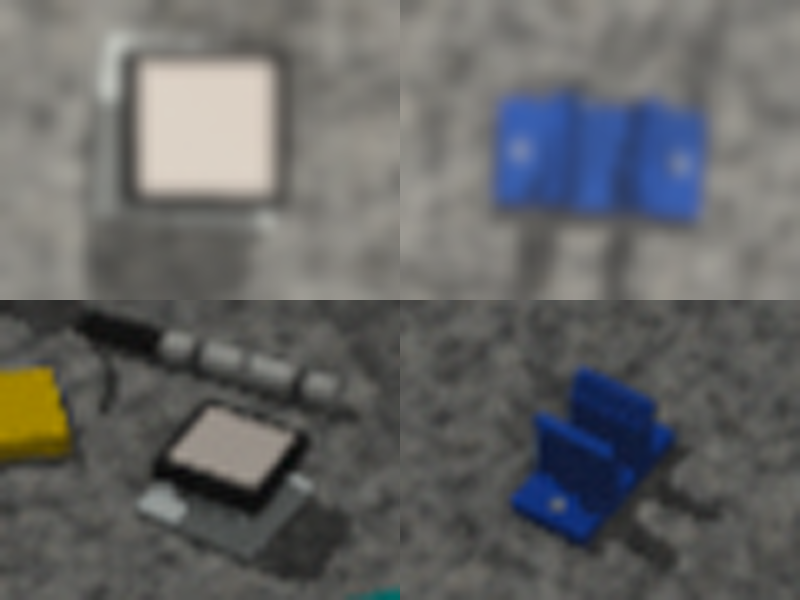

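The enlarged crop confirms it: a white ceramic face with a black rim on the grey block (top-left panel), not the yellow or turquoise plate. The stand's slot runs along world x. I'll turn the tool to yaw 90 so the fingers close along world x, then go above the tile.

Call:
{"fn": "arm_command", "kwargs": {
  "series": "0 0 0 -0.125 0;0 0 0 -0.125 0;0 0 0 -0.125 0;0 0 0 -0.125 0;0 0 0 -0.125 0;0 0 0 -0.125 0;0 0 0 -0.125 0;0 0 0 -0.125 0;0 0 0 -0.125 0;0 0 0 -0.125 0",
  "squeeze": 5
}}

```text
time_s: 0.93
tool_pos: [0.2029, -0.6172, 0.2219]
tool_rot: [-180.0, -0.1, 90.2]
force: [0.1, -0.0, 0.8]
grip_width: 0.0872
grasp_force: 0.0
```

Call:
{"fn": "arm_command", "kwargs": {
  "series": "15 15 0 0 0;28 26 0 0 0;28 26 0 0 0;28 26 0 0 0;28 26 0 0 0;28 26 0 0 0;28 26 0 0 0;28 26 0 0 0;28 26 0 0 0;28 26 0 0 0;28 26 0 0 0;28 26 0 0 0;10 5 0 0 0;0 0 0 0 0;0 0 0 0 0"
}}

```text
time_s: 2.18
tool_pos: [0.5099, -0.285, 0.2221]
tool_rot: [-179.9, 0.0, 89.9]
force: [-0.3, -1.7, 0.3]
grip_width: 0.0871
grasp_force: 0.0
```

```bash
python3 - <<'E'
from h import *
o=telemetry.get_obs();print(o["time_s"],o["tool_pos"],o["tool_rot"],o["qpos"])
cp=campose("wrist");b=cams.read_camera("wrist");cv2.imwrite("pics/w1.png",b)
for r,a in blobs(b.min(2)>140,300):
    if a>12000: continue
    print(r,a,[toplane(cp,r[0],z)[:2].round(4) for z in(.034,.04)]);print([toplane(cp,p,.034)[:2].round(4) for p in cv2.boxPoints(r)])
E
```

```text
2.1833 [ 0.50992123 -0.28498697  0.22211786] [-1.79935872e+02  1.02832556e-02  8.99307356e+01] [ 52.02105009  12.50813167 -29.44338221  92.00758203   6.30354241
  77.18871758  21.68483452]
((308.0, 282.0), (24.0, 84.0), 90.0) 970.5 [array([ 0.5805, -0.442 ]), array([ 0.5793, -0.4381])]
[array([ 0.5201, -0.4226]), array([ 0.6392, -0.4228]), array([ 0.6425, -0.462 ]), array([ 0.5203, -0.4618])]
((275.5, 227.5), (31.0, 103.0), 90.0) 2173.5 [array([ 0.5327, -0.358 ]), array([ 0.5323, -0.3555])]
[array([ 0.4636, -0.3356]), array([ 0.6011, -0.3359]), array([ 0.6039, -0.381 ]), array([ 0.462 , -0.3808])]
((180.0, 206.0), (30.0, 36.0), 90.0) 477.5 [array([ 0.4054, -0.3271]), array([ 0.4072, -0.3252])]
[array([ 0.3835, -0.3065]), array([ 0.4305, -0.3065]), array([ 0.4281, -0.3484]), array([ 0.3796, -0.3483])]
((487.0, 24.0), (48.0, 48.0), 90.0) 2185.5 [array([ 0.7669, -0.1127]), array([ 0.7625, -0.1144])]
[array([ 0.7354, -0.0891]), array([ 0.7884, -0.0892]), array([ 0.7997, -0.1373]), array([ 0.7446, -0.1372])]
((396.0, 6.0), (12.0, 36.0), 90.0) 327.0 [array([ 0.6623, -0.0948]), array([ 0.6597, -0.0968])]
[array([ 0.6418, -0.0889]), array([ 0.6814, -0.089 ]), array([ 0.6831, -0.1007]), array([ 0.643 , -0.1006])]
```

View pics/w1.png

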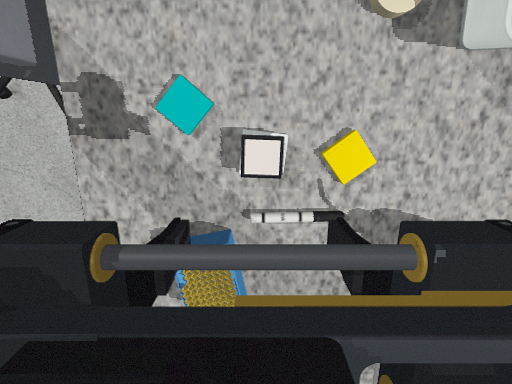

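The wrist picture shows the tile at (262,157), aligned with the image axes, with the marker at (290,217). I'll measure the tile precisely.

```bash
python3 - <<'E'
from h import *
cp=campose("wrist");b=cv2.imread("pics/w1.png")
m=np.zeros(b.shape[:2],bool);m[134:180,238:286]=1
for nm,mm,z in (("white",m&(b.min(2)>170),.034),("rim",m&(b.max(2)<60),.034)):
  for r,a in blobs(mm,100):
    print(nm,r,a,toplane(cp,r[0],z)[:2].round(4),toplane(cp,r[0],.04)[:2].round(4));print([toplane(cp,p,z)[:2].round(4) for p in cv2.boxPoints(r)])
E
```

```text
white ((261.93768310546875, 156.68287658691406), (35.08705520629883, 34.38383102416992), 2.12109637260437) 1128.0 [ 0.5133 -0.2634] [ 0.5132 -0.2626]
[array([ 0.4899, -0.2846]), array([ 0.4923, -0.2411]), array([ 0.536 , -0.2429]), array([ 0.535 , -0.2865])]
rim ((261.40496826171875, 156.25534057617188), (42.04397964477539, 42.25075149536133), 1.9749338626861572) 1636.0 [ 0.5126 -0.2629] [ 0.5126 -0.2621]
[array([ 0.4845, -0.2891]), array([ 0.4875, -0.2357]), array([ 0.5396, -0.2377]), array([ 0.5388, -0.2912])]
```

Call:
{"fn": "arm_command", "kwargs": {
  "series": "5 3 20 0.04 0;0 0 38 0 0;0 0 38 0 0;0 0 38 0 0;0 0 38 0 0;0 0 20 0 0;0 0 10 0 0;0 0 8 0 0;0 0 0 0 0;0 0 0 0 140;0 0 0 0 140;0 0 0 0 140;0 0 0 0 140;0 0 0 0 140;0 0 0 0 140;0 0 0 0 140",
  "squeeze": 4
}}

```text
time_s: 3.57
tool_pos: [0.5134, -0.2805, 0.013]
tool_rot: [180.0, 0.0, 87.5]
force: [0.7, 0.5, 1.9]
grip_width: 0.054
grasp_force: 4.0
```

Gripped at 54 mm. I'll lift lightly to see whether the tile swings down by itself.

Call:
{"fn": "arm_command", "kwargs": {
  "series": "0 0 -4 0 140;0 0 -6 0 140;0 0 -8 0 140;0 0 -10 0 140;0 0 -10 0 140;0 0 -10 0 140;0 0 -10 0 140;0 0 -5 0 140;0 0 0 0 140;0 0 0 0 140;0 0 0 0 140",
  "squeeze": 3
}}

```text
time_s: 4.48
tool_pos: [0.5127, -0.2802, 0.0751]
tool_rot: [-180.0, -0.0, 87.5]
force: [-0.9, -0.1, -1.0]
grip_width: 0.0543
grasp_force: 3.0
```

```bash
python3 - <<'E'
from h import *
w=cams.read_camera("wrist");s=cams.read_camera("scene")
print(telemetry.get_obs()["time_s"])
p=proj(campose("scene"),telemetry.get_obs()["tool_pos"]).astype(int);print(p)
c=s[p[1]-40:p[1]+35,p[0]-50:p[0]+50]
cv2.imwrite("pics/v2.png",np.hstack([w[:,100:420],cv2.resize(c,(480,384),interpolation=2)]))
E
```

```text
4.5833
[312 135]
```

View pics/v2.png

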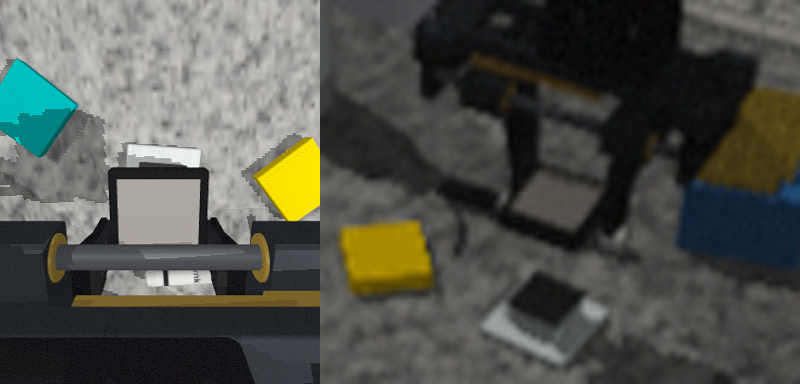

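The tile is held firmly and still flat: white face at (157,210) in the wrist half, and horizontal in the scene half. Torsional friction stops it swinging, so I'll lever it up on the stand's lip instead. First I'll set it back on the block and re-grip nearer the middle.

Call:
{"fn": "arm_command", "kwargs": {
  "series": "0 0 15 0 140;0 0 20 0 140;0 0 15 0 140;0 0 7 0 140;0 0 4 0 140;0 0 1 0 140;0 0 0 0 140;0 0 0 0 60;0 0 0 0 60;0 0 0 0 60;4 0 0 0 60;5 0 0 0 60;0 0 0 0 60;0 0 0 0 140;0 0 0 0 140;0 0 0 0 140;0 0 0 0 140;0 0 0 0 140",
  "squeeze": 5
}}

```text
time_s: 6.08
tool_pos: [0.5135, -0.2716, 0.0136]
tool_rot: [180.0, 0.0, 87.5]
force: [0.7, 0.3, -0.7]
grip_width: 0.0539
grasp_force: 5.0
```

Call:
{"fn": "arm_command", "kwargs": {
  "series": "0 0 -10 0 140;0 0 -25 0 140;0 0 -30 0 140;0 0 -30 0 140;0 0 -10 0 140;20 -3 0 0 140;30 -3 0 0 140;30 -3 0 0 140;30 -3 0 0 140;20 -3 0 0 140;10 0 0 0 140;0 0 0 0 140;0 0 0 0 140"
}}

```text
time_s: 7.17
tool_pos: [0.5045, -0.1319, 0.1185]
tool_rot: [180.0, 0.1, 87.5]
force: [-0.3, -0.4, -0.6]
grip_width: 0.0543
grasp_force: 5.0
```

```bash
python3 - <<'E'
from h import *
o=telemetry.get_obs();print(o["time_s"],o["tool_pos"],o["tool_rot"])
cp=campose("wrist");b=cams.read_camera("wrist");cv2.imwrite("pics/w3.png",b)
def meas(b,cp):
  hsv=cv2.cvtColor(b,cv2.COLOR_BGR2HSV)
  bl=(hsv[...,0]>105)&(hsv[...,0]<130)&(hsv[...,1]>150)&(b[...,0]>40)
  for r,a in blobs(bl,100): print("blue",np.round(r[0]),np.round(r[1]),r[2],a,[toplane(cp,p,.006)[:2].round(4) for p in cv2.boxPoints(r)])
meas(b,cp)
print("top");t=cv2.imread("pics/top0.png");t[:,:250]=0;t[:,300:]=0;t[:180]=0;meas(t,campose("top"))
E
```

```text
7.1667 [ 0.50454217 -0.13185515  0.11852519] [1.79996963e+02 6.41857497e-02 8.75462037e+01]
blue [239.  71.] [45. 82.] 3.1798300743103027 3117.5 [array([ 0.4657, -0.0527]), array([0.4756, 0.0161]), array([0.515 , 0.0125]), array([ 0.508 , -0.0568])]
top
blue [273. 204.] [22. 12.] 5.194429397583008 173.0 [array([0.4812, 0.0135]), array([0.5137, 0.0099]), array([ 0.5068, -0.0524]), array([ 0.4744, -0.0486])]
```

View pics/w3.png

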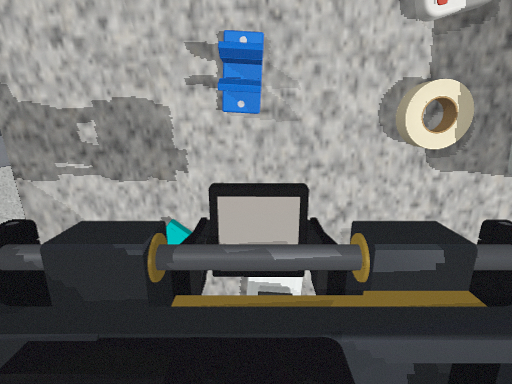

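The wrist picture shows the stand with its foot screws at about (243,40) and (241,103) and the lips between them. The tile is flat in the grip at (258,220). I'll locate the stand from the screws.

```bash
python3 - <<'E'
from h import *
cp=campose("wrist");b=cv2.imread("pics/w3.png")
hsv=cv2.cvtColor(b,cv2.COLOR_BGR2HSV)
pts=[]
for (u,v) in ((243,40),(241,103)):
    m=np.zeros(b.shape[:2],bool);m[v-7:v+8,u-8:u+9]=1
    m&=(hsv[...,1]<110)&(b.min(2)>90)
    ys,xs=np.nonzero(m);print(xs.mean(),ys.mean(),len(xs));p=toplane(cp,(xs.mean(),ys.mean()),.008);pts.append(p);print(p)
c=(pts[0]+pts[1])/2;d=pts[0]-pts[1];print("centre",c,"ang",np.degrees(np.arctan2(d[0],d[1])),np.linalg.norm(d))
th=-np.arctan2(d[0],d[1]);ys=np.array([-np.sin(th),np.cos(th),0])
for s in(-20,-16,-12.5,12.5,16,20): print(s,proj(cp,[*(c+ys*s/1000)[:2],.04]).round(1))
col=b[25:118,235].astype(int);print([(25+i,*x) for i,x in enumerate(col) if i%2==0])
E
```

```text
242.9090909090909 39.22727272727273 44
[0.49672764 0.00592703 0.008     ]
240.65714285714284 103.48571428571428 35
[ 0.49138018 -0.04817206  0.008     ]
centre [ 0.49405391 -0.02112251  0.008     ] ang 5.645109440992144 0.05436273809954488
-20 [238.6  92.5]
-16 [238.8  87.3]
-12.5 [238.9  82.8]
12.5 [240.1  48.9]
16 [240.2  44. ]
20 [240.4  38.4]
[(25, np.int64(181), np.int64(184), np.int64(184)), (27, np.int64(175), np.int64(179), np.int64(178)), (29, np.int64(170), np.int64(177), np.int64(181)), (31, np.int64(202), np.int64(110), np.int64(38)), (33, np.int64(218), np.int64(125), np.int64(41)), (35, np.int64(218), np.int64(128), np.int64(43)), (37, np.int64(217), np.int64(127), np.int64(42)), (39, np.int64(218), np.int64(129), np.int64(48)), (41, np.int64(221), np.int64(132), np.int64(51)), (43, np.int64(204), np.int64(110), np.int64(22)), (45, np.int64(206), np.int64(111), np.int64(22)), (47, np.int64(209), np.int64(111), np.int64(13)), (49, np.int64(157), np.int64(79), np.int64(12)), (51, np.int64(156), np.int64(79), np.int64(23)), (53, np.int64(157), np.int64(81), np.int64(24)), 
[... 901 characters left out ...]
t64(182), np.int64(97), np.int64(28)), (93, np.int64(202), np.int64(115), np.int64(41)), (95, np.int64(202), np.int64(114), np.int64(41)), (97, np.int64(200), np.int64(113), np.int64(37)), (99, np.int64(199), np.int64(112), np.int64(37)), (101, np.int64(219), np.int64(127), np.int64(40)), (103, np.int64(218), np.int64(126), np.int64(36)), (105, np.int64(219), np.int64(126), np.int64(35)), (107, np.int64(218), np.int64(126), np.int64(40)), (109, np.int64(219), np.int64(126), np.int64(43)), (111, np.int64(201), np.int64(104), np.int64(20)), (113, np.int64(173), np.int64(178), np.int64(182)), (115, np.int64(169), np.int64(171), np.int64(172)), (117, np.int64(184), np.int64(188), np.int64(189))]
```

Call:
{"fn": "arm_command", "kwargs": {
  "series": "0 0 0 0.058 140;20 -8 0 0 140;20 -8 10 0 140;15 -5 25 0 140;4 0 25 0 140;0 0 17 0 140;0 0 0 0 140;0 0 0 0 140",
  "squeeze": 5
}}

```text
time_s: 7.88
tool_pos: [0.4891, -0.0716, 0.0409]
tool_rot: [-179.9, -0.0, 84.1]
force: [0.7, -0.4, 0.1]
grip_width: 0.0543
grasp_force: 5.0
```

```bash
cat >> h.py <<'E'
def st():
    o=telemetry.get_obs();d=np.array(o["tool_pos"])-[.494,-.0211,0];c=np.array([.0984,.9951])
    print(o["time_s"],"u %.1f v %.1f tcpz %.1f"%(1e3*d[:2]@c,1e3*(d[0]*c[1]-d[1]*c[0]),1e3*d[2]),np.round(o["tool_rot"],1),np.round(o["force"],1),o["grip_width"])
E
python3 -c "
from h import *
st()"
```

```text
7.8833 u -50.7 v 0.1 tcpz 40.9 [-179.9   -0.    84.1] [ 0.7 -0.4  0.1] 0.05434119561688925
```

Call:
{"fn": "arm_command", "kwargs": {
  "series": "11 0 7 0 140;0 0 3 0 140;0 0 3 0 140;0 0 3 0 140;1 0 3 0 140;2 0 3 0 140;2.5 0 2.5 0 140;2.5 0 1.5 0 140;2.5 0 1.5 0 140;2 0 0.5 0 140;1.5 0 0.5 0 140;2 0 0 0 140;0 0 0 0 140"
}}

```text
time_s: 8.97
tool_pos: [0.4921, -0.0444, 0.0129]
tool_rot: [-180.0, 0.1, 84.2]
force: [0.4, -5.6, -0.6]
grip_width: 0.0539
grasp_force: 5.0
```

```bash
python3 - <<'E'
from h import *
st()
w=cams.read_camera("wrist");s=cams.read_camera("scene")
p=proj(campose("scene"),telemetry.get_obs()["tool_pos"]).astype(int);print(p)
c=s[p[1]-45:p[1]+30,p[0]-50:p[0]+50]
cv2.imwrite("pics/v4.png",np.hstack([w[:,100:420],cv2.resize(c,(480,384),interpolation=2)]))
E
```

```text
8.9667 u -23.4 v 0.4 tcpz 12.9 [-1.80e+02  1.00e-01  8.42e+01] [ 0.4 -5.6 -0.6] 0.05389901604956907
[282 202]
```

View pics/v4.png

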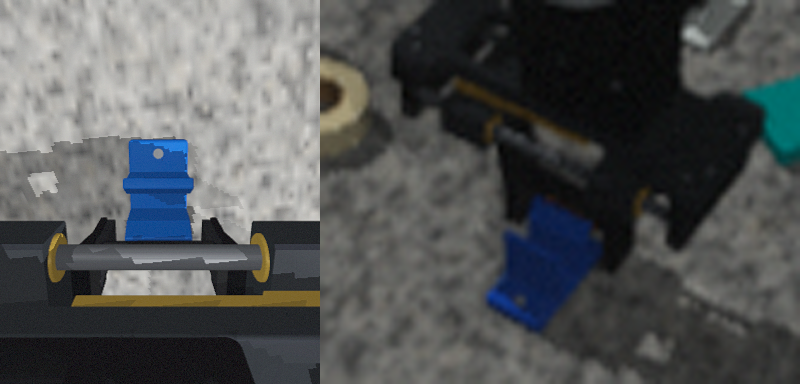

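The tile is now upright against the stand's lip: it is seen edge-on in the wrist half at (160,243), with 5.6 N of side force. I'll lift it, move over the slot and insert it.

Call:
{"fn": "arm_command", "kwargs": {
  "series": "-3 0 0 0 140;0 0 -15 0 140;0 0 -20 0 140;0 0 -12 0 140;8 0 0 0 140;14 0 0 0 140;6 -0.5 0 0 140;0 0 0 0 140;0 0 8 0 140;0 0 8 0 140;0 0 6 0 140;0 0 0 0 140"
}}

```text
time_s: 10.07
tool_pos: [0.4939, -0.0181, 0.0367]
tool_rot: [-179.9, -0.1, 84.2]
force: [0.2, 0.4, -1.3]
grip_width: 0.054
grasp_force: 5.0
```

```bash
python3 - <<'E'
from h import *
st()
w=cams.read_camera("wrist");s=cams.read_camera("scene")
p=proj(campose("scene"),telemetry.get_obs()["tool_pos"]).astype(int)
c=s[p[1]-40:p[1]+35,p[0]-50:p[0]+50]
cv2.imwrite("pics/v5.png",np.hstack([w[:,100:420],cv2.resize(c,(480,384),interpolation=2)]))
E
```

```text
10.0667 u 3.0 v -0.4 tcpz 36.7 [-1.799e+02 -1.000e-01  8.420e+01] [ 0.2  0.4 -1.3] 0.054000276190206996
```

View pics/v5.png

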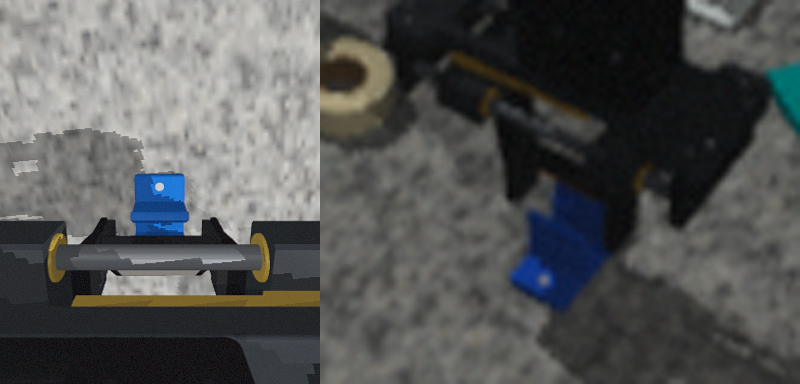

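```bash
python3 - <<'E'
from h import *
c=cams.calibration("wrist");H=c["hand_eye"];cp=(c["K"],H[:3,3],H[:3,:3])
for th in (90,80,70,60,50):
    t=np.radians(th);a=np.array([np.cos(t),0,-np.sin(t)]);n=np.array([-np.sin(t),0,-np.cos(t)])
    G=np.array([0,0,-.0144]);print(th,[(k,proj(cp,G+s*a+m*n+[0,-.027,0]).round(0)-[100,0]) for k,s,m in(("Ltop_back",.0356,-.006),("Ltop_white",.0356,.006),("Lbot_back",-.0184,-.006),("white lower",-.0134,.006))])
im=cv2.imread("pics/v5.png")
print([(r,*map(int,im[r,160])) for r in range(228,298,3)])
E
```

```text
90 [('Ltop_back', array([100., 268.])), ('Ltop_white', array([101., 291.])), ('Lbot_back', array([117., 224.])), ('white lower', array([117., 244.]))]
80 [('Ltop_back', array([100., 254.])), ('Ltop_white', array([100., 280.])), ('Lbot_back', array([117., 228.])), ('white lower', array([116., 248.]))]
70 [('Ltop_back', array([100., 240.])), ('Ltop_white', array([100., 267.])), ('Lbot_back', array([118., 233.])), ('white lower', array([116., 253.]))]
60 [('Ltop_back', array([101., 227.])), ('Ltop_white', array([100., 253.])), ('Lbot_back', array([118., 238.])), ('white lower', array([116., 256.]))]
50 [('Ltop_back', array([102., 214.])), ('Ltop_white', array([100., 239.])), ('Lbot_back', array([118., 243.])), ('white lower', array([115., 260.]))]
[(228, 131, 65, 21), (231, 122, 59, 5), (234, 113, 58, 14), (237, 23, 27, 28), (240, 28, 28, 21), (243, 30, 24, 23), (246, 75, 72, 70), (249, 92, 90, 87), (252, 108, 103, 99), (255, 132, 128, 126), (258, 141, 137, 132), (261, 175, 172, 168), (264, 87, 81, 80), (267, 81, 77, 75), (270, 111, 111, 114), (273, 123, 129, 131), (276, 177, 183, 183), (279, 170, 173, 176), (282, 161, 165, 164), (285, 165, 168, 168), (288, 186, 190, 192), (291, 186, 189, 190), (294, 179, 179, 181), (297, 44, 99, 124)]
```

The tile leans about 20° toward +y: its top edge spans rows 236–267, which matches the 70° prediction. The slot walls will straighten it as I go down.

Call:
{"fn": "arm_command", "kwargs": {
  "series": "2 0 0 0 140;0 0 4 0 140;-1 0 4 0 140;-1 0 3 0 140;-1 0 3 0 140;-1 0 3 0 140;-1 0 3 0 140;0 0 0 0 140"
}}

```text
time_s: 10.83
tool_pos: [0.4943, -0.0209, 0.0176]
tool_rot: [180.0, -0.0, 84.2]
force: [1.6, 4.2, 1.1]
grip_width: 0.0536
grasp_force: 5.0
```

```bash
python3 - <<'E'
from h import *
st();w=cams.read_camera("wrist")
print([(r,*map(int,w[r,260])) for r in range(222,298,3)])
E
```

```text
10.8333 u 0.2 v 0.3 tcpz 17.6 [180.   -0.   84.2] [1.6 4.2 1.1] 0.053590315493912535
[(222, 35, 36, 34), (225, 37, 32, 34), (228, 26, 25, 27), (231, 24, 17, 20), (234, 152, 158, 164), (237, 151, 155, 160), (240, 149, 155, 161), (243, 155, 161, 166), (246, 75, 75, 69), (249, 97, 95, 93), (252, 109, 102, 101), (255, 135, 132, 128), (258, 144, 139, 136), (261, 177, 173, 171), (264, 83, 79, 77), (267, 84, 77, 78), (270, 112, 119, 122), (273, 134, 139, 145), (276, 135, 140, 144), (279, 134, 139, 145), (282, 27, 27, 30), (285, 164, 169, 168), (288, 159, 163, 165), (291, 152, 154, 155), (294, 152, 152, 150), (297, 39, 101, 126)]
```

```bash
python3 - <<'E'
from h import *
c=cams.calibration("wrist");H=c["hand_eye"];cp=(c["K"],H[:3,3],H[:3,:3])
w=cams.read_camera("wrist");cv2.imwrite("pics/w6.png",w)
print([(r,int(w[r,260].max())) for r in range(196,296,2)])
for th in (70,60,50,40,30,20,0):
    t=np.radians(th);a=np.array([np.cos(t),0,-np.sin(t)]);n=np.array([-np.sin(t),0,-np.cos(t)])
    G=np.array([0,0,-.0144]);print(th,[(k,proj(cp,G+s*a+m*n)[1].round(0)) for k,s,m in(("top_back",.0356,-.006),("top_white",.0356,.006),("wh hi",.0306,.006),("wh lo",-.0134,.006),("bot_white",-.0184,.006))])
s=cams.read_camera("scene");p=proj(campose("scene"),telemetry.get_obs()["tool_pos"]).astype(int)
c=s[p[1]-30:p[1]+30,p[0]-40:p[0]+40]
cv2.imwrite("pics/v6.png",np.hstack([w[:,100:420],cv2.resize(c,(480,384),interpolation=2)]))
E
```

```text
[(196, 158), (198, 157), (200, 159), (202, 156), (204, 166), (206, 31), (208, 28), (210, 30), (212, 24), (214, 31), (216, 39), (218, 34), (220, 36), (222, 31), (224, 34), (226, 39), (228, 32), (230, 24), (232, 24), (234, 162), (236, 162), (238, 160), (240, 161), (242, 162), (244, 93), (246, 75), (248, 89), (250, 106), (252, 108), (254, 128), (256, 139), (258, 143), (260, 176), (262, 100), (264, 86), (266, 83), (268, 76), (270, 123), (272, 147), (274, 141), (276, 145), (278, 146), (280, 151), (282, 21), (284, 171), (286, 166), (288, 161), (290, 162), (292, 152), (294, 151)]
70 [('top_back', np.float64(240.0)), ('top_white', np.float64(267.0)), ('wh hi', np.float64(265.0)), ('wh lo', np.float64(252.0)), ('bot_white', np.float64(251.0))]
60 [('top_back', np.float64(226.0)), ('top_white', np.float64(253.0)), ('wh hi', np.float64(253.0)), ('wh lo', np.float64(256.0)), ('bot_white', np.float64(257.0))]
50 [('top_back', np.float64(214.0)), ('top_white', np.float64(239.0)), ('wh hi', np.float64(242.0)), ('wh lo', np.float64(260.0)), ('bot_white', np.float64(262.0))]
40 [('top_back', np.float64(203.0)), ('top_white', np.float64(225.0)), ('wh hi', np.float64(230.0)), ('wh lo', np.float64(263.0)), ('bot_white', np.float64(266.0))]
30 [('top_back', np.float64(195.0)), ('top_white', np.float64(213.0)), ('wh hi', np.float64(220.0)), ('wh lo', np.float64(266.0)), ('bot_white', np.float64(270.0))]
20 [('top_back', np.float64(189.0)), ('top_white', np.float64(203.0)), ('wh hi', np.float64(211.0)), ('wh lo', np.float64(269.0)), ('bot_white', np.float64(274.0))]
0 [('top_back', np.float64(183.0)), ('top_white', np.float64(188.0)), ('wh hi', np.float64(197.0)), ('wh lo', np.float64(271.0)), ('bot_white', np.float64(279.0))]
```

View pics/v6.png

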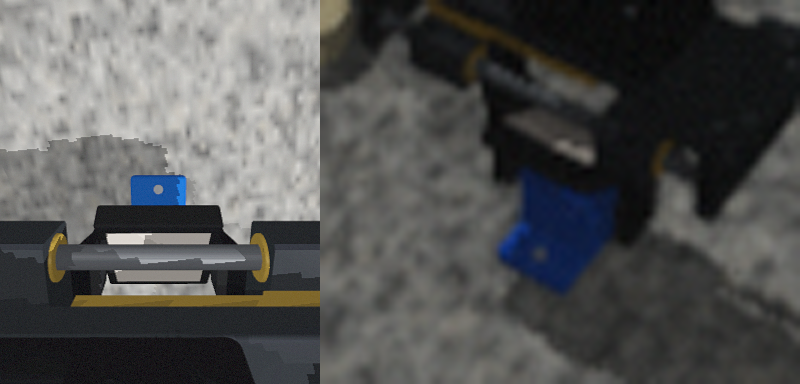

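The tile rode up instead of entering the slot: its top edge is at rows 205–230 and the white face at rows 233–281 in the wrist half. I'll fit its pose in the grip from these edges.

```bash
python3 - <<'E'
from h import *
from scipy.optimize import least_squares
w=cv2.imread("pics/w6.png")
for r in (207,212,225,230,236,240,275,279,281): 
    d=w[r].max(1)<60; print(r,[i for i in range(180,345) if d[i]!=d[i-1]])
E
```

```text
207 [197, 319]
212 [196, 320]
225 [194, 323]
230 [194, 323]
236 [188, 206, 311, 329]
240 [184, 207, 310, 333]
275 [206, 208, 216, 301, 309, 311]
279 [206, 209, 217, 301, 308, 311]
281 [205, 210, 218, 300, 307, 312]
```

The fit gives a 30° tilt, with the tile about 20 mm too high in the fingers and its low corner caught on the −y lip. My lever arm was too short. I'll roll it back flat on that lip, lay it across both lips and re-grip.

Call:
{"fn": "arm_command", "kwargs": {
  "series": "0 0 -6 0 140;-3 0 0 0 140;0 0 5 0 140;1 0 2 0 140;1 0 2 0 140;1 0 2 0 140;1 0 1.5 0 140;1 0 1 0 140;0 0 0 0 140;0 0 -4 0 140;0 0 -4 0 140;0 0 0 0 140"
}}

```text
time_s: 11.98
tool_pos: [0.4948, -0.0189, 0.0192]
tool_rot: [179.9, -0.0, 84.2]
force: [0.5, -0.8, -0.8]
grip_width: 0.0536
grasp_force: 5.0
```

```bash
cat >> h.py <<'E'
def edges(w):
    g=w.max(2)
    for c in (222,250,270):print(c,"dark runs rows",[r for r in range(160,296) if (g[r,c]<60)!=(g[r-1,c]<60)])
    for r in range(170,240,6): d=g[r]<60;print(r,[i for i in range(180,345) if d[i]!=d[i-1]])
    for r in range(272,290,3): d=g[r]<60;print(r,[i for i in range(180,345) if d[i]!=d[i-1]])
E
python3 - <<'E'
from h import *
st();w=cams.read_camera("wrist");edges(w)
cv2.imwrite("pics/w7.png",w)
E
```

```text
11.9833 u 2.2 v 0.6 tcpz 19.2 [179.9  -0.   84.2] [ 0.5 -0.8 -0.8] 0.05362651274329302
222 dark runs rows [196, 213, 269, 270]
250 dark runs rows [196, 213]
270 dark runs rows [196, 213]
170 []
176 []
182 []
188 []
194 []
200 [202, 314]
206 [201, 316]
212 [201, 316]
218 [201, 210, 307, 316]
224 [197, 210, 306, 320]
230 [194, 210, 306, 323]
236 [188, 211, 306, 329]
272 [213, 304]
275 [213, 304]
278 [213, 304]
281 [199, 201, 213, 304]
284 [200, 201, 213, 304]
287 [203, 205, 214, 303, 312, 314]
```

The tile is flat again (fit about 2°), centred 7 mm ahead of the TCP with its underside 30 mm above the tips. I'll set it centred across the lips.

Call:
{"fn": "arm_command", "kwargs": {
  "series": "-5 -0.5 0 0 140;-4 0 0 0 140;0 0 4 0 140;0 0 3 0 140;0 0 1 0 140;0 0 1 0 140;0 0 0 0 140;0 0 0 0 140"
}}

```text
time_s: 12.7
tool_pos: [0.4926, -0.0286, 0.0097]
tool_rot: [-180.0, 0.0, 84.2]
force: [-2.5, -2.5, 4.3]
grip_width: 0.0539
grasp_force: 5.0
```

```bash
python3 - <<'E'
from h import *
st();w=cams.read_camera("wrist");edges(w)
E
```

```text
12.7 u -7.6 v -0.6 tcpz 9.7 [-180.     0.    84.2] [-2.5 -2.5  4.3] 0.053917666346422435
222 dark runs rows [197, 214, 269, 270]
250 dark runs rows [197, 214]
270 dark runs rows [197, 214]
170 []
176 []
182 []
188 []
194 []
200 [203, 314]
206 [200, 317]
212 [201, 316]
218 [201, 210, 307, 317]
224 [197, 210, 307, 319]
230 [194, 210, 306, 323]
236 [188, 210, 306, 329]
272 [212, 304]
275 [199, 200, 212, 304]
278 [213, 304]
281 [213, 304]
284 [213, 304]
287 [204, 205, 213, 304, 313, 314]
```

Call:
{"fn": "arm_command", "kwargs": {
  "series": "0 0 0 0 60;0 0 0 0 60;0 0 0 0 60;0 0 -10 0 60;-5 0 -11 0 60;-5 0 0 0 60;0 0 0 0 60;0 0 0 0 140;0 0 0 0 140;0 0 0 0 140;0 0 0 0 140;0 0 0 0 140",
  "squeeze": 6
}}

```text
time_s: 13.75
tool_pos: [0.4915, -0.0381, 0.0303]
tool_rot: [-180.0, 0.0, 84.2]
force: [0.3, -1.0, -0.1]
grip_width: 0.0539
grasp_force: 6.0
```

```bash
cat >> h.py <<'E'
def white(w):
    "3D (tool frame x,z mm) of white face far edge and last visible row, from its width"
    c=cams.calibration("wrist");H=c["hand_eye"];f=c["K"][0,0];cy=c["K"][1,2];out=[]
    g=w.min(2)
    k=cv2.medianBlur(w,5)
    h=cv2.cvtColor(w,cv2.COLOR_BGR2HSV)
    d=w.max(2)<60
    for r in range(165,292):
        x=258
        if d[r,x]: continue
        l=x
        while l>150 and not d[r,l]: l-=1
        q=x
        while q<370 and not d[r,q]: q+=1
        if 70<q-l-1<125 and not(240<r<270):
            Z=22*f/((q-l-1)/2);Y=(r-cy)/f*Z
            out.append((r,q-l-1,*( (H[:3,:3]@[0,Y,Z]+H[:3,3]*1e3)[[0,2]].round(1))))
    return out
E
python3 - <<'E'
from h import *
st();w=cams.read_camera("wrist");cv2.imwrite("pics/w8.png",w);o=white(w);print(*[(a,b,float(c),float(d)) for a,b,c,d in o[::5]+o[-1:]],sep="\n");edges(w)
E
```

```text
13.75 u -17.1 v -0.8 tcpz 30.3 [-180.     0.    84.2] [ 0.3 -1.  -0.1] 0.05392593976155099
(183, 87, 39.6, -25.3)
(188, 85, 36.4, -22.7)
(193, 85, 33.9, -23.4)
(198, 85, 31.4, -24.1)
(203, 85, 28.9, -24.8)
(208, 85, 26.4, -25.4)
(213, 84, 23.3, -24.5)
(218, 83, 20.2, -23.5)
(223, 83, 17.6, -24.2)
(228, 83, 15.0, -24.9)
(233, 81, 11.0, -22.3)
(238, 81, 8.4, -23.0)
(272, 104, 8.6, -57.4)
(277, 105, 7.1, -58.9)
(282, 107, 6.4, -61.4)
(287, 110, 6.2, -64.6)
(291, 113, 6.5, -67.6)
222 dark runs rows [170, 183]
250 dark runs rows [170, 183]
270 dark runs rows [171, 183]
170 [211, 263, 286, 305]
176 [207, 310]
182 [208, 310]
188 [208, 216, 301, 309]
194 [208, 216, 301, 309]
200 [209, 216, 301, 309]
206 [209, 217, 301, 308]
212 [209, 217, 300, 308]
218 [201, 207, 209, 217, 300, 308, 310, 317]
224 [197, 217, 300, 320]
230 [194, 217, 300, 323]
236 [188, 217, 300, 329]
272 [207, 311]
275 [199, 200, 206, 311]
278 [200, 201, 206, 311]
281 [205, 312]
284 [204, 313]
287 [204, 314]
```

Call:
{"fn": "arm_command", "kwargs": {
  "series": "0 0 -8 0 140;-8 0 -4 0 140;-12 0.5 0 0 140;-5.5 0.5 0 0 140;0 0 6 0 140;0 0 6 0 140;0 0 3 0 140;0 0 3 0 140;0 0 3 0 140;1 0 3 0 140;1 0 2.5 0 140;1.5 0 2.5 0 140;2 0 2 0 140;2 0 1.7 0 140;2 0 1.5 0 140;2 0 0.8 0 140;2 0 0.5 0 140;2 0 0.5 0 140;2 0 0 0 140;0 0 0 0 140"
}}

```text
time_s: 15.47
tool_pos: [0.4917, -0.0477, 0.0064]
tool_rot: [-180.0, 0.1, 84.2]
force: [-0.3, -6.3, -0.5]
grip_width: 0.054
grasp_force: 6.0
```

```bash
python3 - <<'E'
from h import *
st();w=cams.read_camera("wrist");cv2.imwrite("pics/w9.png",w);edges(w)
print([(r,*map(int,w[r,240])) for r in range(195,292,4)])
E
```

```text
15.4667 u -26.7 v 0.3 tcpz 6.4 [-1.80e+02  1.00e-01  8.42e+01] [-0.3 -6.3 -0.5] 0.05397653480372569
222 dark runs rows [241, 245]
250 dark runs rows [241, 245]
270 dark runs rows [241, 245]
170 []
176 []
182 []
188 []
194 []
200 []
206 []
212 []
218 [201, 207, 310, 316]
224 [197, 216, 302, 319]
230 [194, 216, 302, 323]
236 [188, 216, 302, 329]
272 [207, 311]
275 [199, 200, 206, 311]
278 [200, 201, 206, 312]
281 [205, 312]
284 [204, 313]
287 [203, 314]
[(195, 156, 82, 24), (199, 158, 84, 23), (203, 158, 87, 35), (207, 128, 62, 15), (211, 131, 61, 16), (215, 131, 67, 22), (219, 145, 73, 11), (223, 146, 75, 17), (227, 148, 75, 15), (231, 147, 75, 21), (235, 121, 60, 10), (239, 130, 67, 21), (243, 32, 26, 32), (247, 84, 80, 77), (251, 109, 105, 102), (255, 134, 131, 127), (259, 167, 162, 157), (263, 85, 82, 82), (267, 82, 77, 72), (271, 168, 170, 171), (275, 172, 178, 177), (279, 175, 179, 180), (283, 156, 161, 162), (287, 153, 158, 158), (291, 167, 172, 172)]
```

```bash
cat >> h.py <<'E'
def table(L,zg,b):
    c=cams.calibration("wrist");H=c["hand_eye"];cp=(c["K"],H[:3,3],H[:3,:3])
    for th in (90,85,80,75,70,65,60,50):
        t=np.radians(th);a=np.array([np.cos(t),0,-np.sin(t)]);n=np.array([-np.sin(t),0,-np.cos(t)])
        G=np.array([0,0,-zg]);print(th,[(k,float(proj(cp,G+s*a+m*n)[1].round(0))) for k,s,m in(("top_back",L,-.006),("top_white",L,.006),("wh hi",L-.005,.006),("wh lo",-b+.005,.006),("bot_white",-b,.006))])
E
python3 -c "
from h import *
table(.044,.0157,.010)"
```

```text
90 [('top_back', 280.0), ('top_white', 305.0), ('wh hi', 298.0), ('wh lo', 251.0), ('bot_white', 248.0)]
85 [('top_back', 271.0), ('top_white', 298.0), ('wh hi', 292.0), ('wh lo', 253.0), ('bot_white', 249.0)]
80 [('top_back', 262.0), ('top_white', 290.0), ('wh hi', 285.0), ('wh lo', 254.0), ('bot_white', 251.0)]
75 [('top_back', 253.0), ('top_white', 281.0), ('wh hi', 278.0), ('wh lo', 254.0), ('bot_white', 253.0)]
70 [('top_back', 243.0), ('top_white', 272.0), ('wh hi', 270.0), ('wh lo', 255.0), ('bot_white', 254.0)]
65 [('top_back', 234.0), ('top_white', 263.0), ('wh hi', 262.0), ('wh lo', 256.0), ('bot_white', 256.0)]
60 [('top_back', 225.0), ('top_white', 254.0), ('wh hi', 254.0), ('wh lo', 257.0), ('bot_white', 257.0)]
50 [('top_back', 208.0), ('top_white', 235.0), ('wh hi', 238.0), ('wh lo', 258.0), ('bot_white', 260.0)]
```

Call:
{"fn": "arm_command", "kwargs": {
  "series": "1.5 0 0 0 140;1.5 0 0 0 140;0 0 0 0 140"
}}

```text
time_s: 15.77
tool_pos: [0.4919, -0.0452, 0.0064]
tool_rot: [-180.0, 0.2, 84.2]
force: [-0.8, -6.8, -0.8]
grip_width: 0.0539
grasp_force: 6.0
```

```bash
python3 - <<'E'
from h import *
st();w=cams.read_camera("wrist");cv2.imwrite("pics/w10.png",w);print([(r,*map(int,w[r,240])) for r in range(225,292,3)])
E
```

```text
15.7667 u -24.2 v 0.3 tcpz 6.4 [-180.     0.2   84.2] [-0.8 -6.8 -0.8] 0.05394564770571543
[(225, 148, 77, 28), (228, 147, 78, 23), (231, 147, 75, 18), (234, 147, 75, 13), (237, 120, 60, 3), (240, 120, 60, 18), (243, 132, 69, 24), (246, 74, 72, 68), (249, 102, 96, 96), (252, 111, 105, 105), (255, 134, 130, 127), (258, 143, 138, 133), (261, 176, 172, 169), (264, 85, 79, 78), (267, 80, 80, 75), (270, 52, 48, 48), (273, 133, 137, 141), (276, 172, 174, 176), (279, 172, 177, 176), (282, 173, 178, 177), (285, 160, 164, 166), (288, 166, 170, 173), (291, 156, 162, 162)]
```

Call:
{"fn": "arm_command", "kwargs": {
  "series": "-4 0 0 0 140;0 0 -12 0 140;0 0 -16 0 140;0 0 -8 0 140;10 0 0 0 140;14 0 0 0 140;8.7 0 0 0 140;0 0 0 0 140;0 0 0 0 140"
}}

```text
time_s: 16.57
tool_pos: [0.4949, -0.0136, 0.0422]
tool_rot: [-180.0, -0.0, 84.3]
force: [0.3, -1.2, -1.2]
grip_width: 0.0543
grasp_force: 6.0
```

```bash
python3 - <<'E'
from h import *
st();w=cams.read_camera("wrist");cv2.imwrite("pics/w11.png",w);print([(r,int(w[r,240].max()),int(w[r,275].max())) for r in range(225,292,2)])
d=w.max(2)<60
for r in (236,240,242,243,270,271,272,274):print(r,[i for i in range(190,330) if d[r,i]!=d[r,i-1]])
s=cams.read_camera("scene");p=proj(campose("scene"),telemetry.get_obs()["tool_pos"]).astype(int)
c=s[p[1]-30:p[1]+30,p[0]-40:p[0]+40]
cv2.imwrite("pics/v11.png",np.hstack([w[:,100:420],cv2.resize(c,(480,384),interpolation=2)]))
E
```

```text
16.5667 u 7.5 v 0.2 tcpz 42.2 [-180.    -0.    84.3] [ 0.3 -1.2 -1.2] 0.054313933969253145
[(225, 107, 126), (227, 151, 202), (229, 150, 199), (231, 151, 218), (233, 152, 176), (235, 128, 110), (237, 128, 110), (239, 127, 110), (241, 109, 109), (243, 114, 110), (245, 71, 73), (247, 79, 80), (249, 95, 93), (251, 105, 104), (253, 116, 116), (255, 130, 130), (257, 144, 144), (259, 156, 163), (261, 166, 82), (263, 157, 84), (265, 77, 82), (267, 75, 77), (269, 72, 72), (271, 41, 26), (273, 184, 156), (275, 176, 189), (277, 182, 177), (279, 177, 166), (281, 170, 171), (283, 174, 172), (285, 181, 172), (287, 184, 166), (289, 167, 164), (291, 150, 167)]
236 [216, 302, 329]
240 [216, 302]
242 [216, 301]
243 [216, 301]
270 []
271 []
272 []
274 [206, 311]
```

The top edge now ends at row 272, which matches a tilt of about 70°. I'll enter the slot with the bottom edge centred.

Call:
{"fn": "arm_command", "kwargs": {
  "series": "-2.5 0 6 0 140;0 0 6 0 140;0 0 4 0 140;-0.5 0 3 0 140;0 0 3 0 140;0 0 0 0 140"
}}

```text
time_s: 17.17
tool_pos: [0.4956, -0.016, 0.0204]
tool_rot: [179.9, -0.1, 84.3]
force: [0.5, 5.6, 2.9]
grip_width: 0.054
grasp_force: 6.0
```

```bash
python3 - <<'E'
from h import *
st();w=cams.read_camera("wrist");print([(r,int(w[r,240].max()),int(w[r,275].max())) for r in range(215,296,3)])
E
```

```text
17.1667 u 5.3 v 1.1 tcpz 20.4 [ 1.799e+02 -1.000e-01  8.430e+01] [0.5 5.6 2.9] 0.05402740537160661
[(215, 128, 125), (218, 130, 128), (221, 132, 129), (224, 137, 126), (227, 143, 142), (230, 35, 29), (233, 37, 29), (236, 33, 33), (239, 38, 36), (242, 35, 33), (245, 73, 74), (248, 91, 88), (251, 107, 105), (254, 123, 128), (257, 145, 145), (260, 171, 93), (263, 91, 85), (266, 85, 84), (269, 71, 71), (272, 140, 140), (275, 139, 137), (278, 139, 138), (281, 140, 141), (284, 139, 139), (287, 53, 59), (290, 193, 164), (293, 181, 154)]
```

It caught on the −y side again, so the tile sits further toward −y in the fingers than I assumed. I'll lift and measure its actual pose in the grip.

Call:
{"fn": "arm_command", "kwargs": {
  "series": "0 0 -8 0 140;0 0 -10 0 140;0 0 -4 0 140;0 0 0 0 140"
}}

```text
time_s: 17.55
tool_pos: [0.4958, -0.0186, 0.0439]
tool_rot: [179.9, 0.1, 84.2]
force: [0.5, -0.4, -1.5]
grip_width: 0.0537
grasp_force: 6.0
```

```bash
python3 - <<'E'
from h import *
st();w=cams.read_camera("wrist");cv2.imwrite("pics/w12.png",w)
d=w.max(2)<62
for c in(235,250,262,275):print(c,[r for r in range(190,296) if d[r,c]!=d[r-1,c]])
for r in (*range(222,246,3),*range(271,292,2)):print(r,[i for i in range(180,345) if d[r,i]!=d[r,i-1]])
E
```

```text
17.55 u 2.7 v 1.5 tcpz 43.9 [1.799e+02 1.000e-01 8.420e+01] [ 0.5 -0.4 -1.5] 0.05367227126411614
235 [228, 245, 287, 288]
250 [228, 245, 287, 288]
262 [228, 245]
275 [229, 245, 287, 288]
222 [199, 215, 302, 319]
225 [197, 216, 302, 320]
228 [195, 275, 276, 278, 280, 322]
231 [193, 323]
234 [191, 327]
237 [187, 330]
240 [184, 333]
243 [181, 337]
271 [211, 305]
273 [212, 304]
275 [213, 304]
277 [206, 207, 214, 303, 310, 312]
279 [206, 208, 215, 302, 309, 311]
281 [205, 209, 216, 301, 308, 312]
283 [205, 210, 217, 300, 307, 313]
285 [204, 211, 218, 299, 306, 313]
287 [199, 201, 203, 213, 214, 216, 224, 229, 230, 231, 241, 243, 244, 248, 257, 259, 260, 267, 268, 270, 303, 314]
289 [200, 201, 203, 315]
291 [202, 315]
```

The fit now gives a 41° tilt with the tile slipped up in the pads, since the short lever made it slide. New plan: flatten it on the lips again and grip it at the very end with minimum squeeze. Gravity can then swing the long end down, and I can push that end with a long lever.

Call:
{"fn": "arm_command", "kwargs": {
  "series": "-3.5 -1 8 0 140;0 -0.5 8 0 140;0 0 4 0 140;1 0 2 0 140;1 0 2 0 140;1 0 2 0 140;1 0 2 0 140;0.5 0 2 0 140;0 0 1 0 140;0 0 0 0 140;0 0 -6 0 140;0 0 -4 0 140;0 0 0 0 140"
}}

```text
time_s: 18.68
tool_pos: [0.4943, -0.0167, 0.0226]
tool_rot: [179.9, 0.0, 84.2]
force: [0.0, 0.6, -1.1]
grip_width: 0.054
grasp_force: 6.0
```

```bash
python3 - <<'E'
from h import *
st();w=cams.read_camera("wrist");edges(w);print([(a,b,float(c),float(d)) for a,b,c,d in white(w)[::6]])
E
```

```text
18.6833 u 4.4 v -0.1 tcpz 22.6 [179.9   0.   84.2] [ 0.   0.6 -1.1] 0.054020141080183506
222 dark runs rows [215, 237]
250 dark runs rows [215, 237]
270 dark runs rows [215, 237]
170 []
176 []
182 []
188 []
194 []
200 []
206 []
212 []
218 [201, 316]
224 [197, 319]
230 [194, 323]
236 [188, 329]
272 [211, 305]
275 [212, 305]
278 [212, 305]
281 [199, 201, 212, 304]
284 [212, 304]
287 [203, 205, 213, 304, 313, 314]
[(237, 100, 20.9, -49.2), (272, 94, 1.8, -46.3), (278, 93, -1.7, -45.8), (284, 92, -5.3, -45.3), (290, 90, -9.8, -43.5)]
```

Call:
{"fn": "arm_command", "kwargs": {
  "series": "-4.5 0 5 0 140;0 0 5 0 140;0 0 3 0 140;0 0 1.5 0 140;0 0 1 0 140;0 0 1 0 140;0 0 1 0 140;0 0 0 0 140"
}}

```text
time_s: 19.4
tool_pos: [0.4928, -0.0208, 0.0044]
tool_rot: [-179.9, 0.0, 84.2]
force: [-1.9, -0.1, 6.7]
grip_width: 0.0536
grasp_force: 6.0
```

```bash
python3 - <<'E'
from h import *
st();w=cams.read_camera("wrist");edges(w);print([(a,b,float(c),float(d)) for a,b,c,d in white(w)[::6]])
E
```

```text
19.4 u 0.2 v -1.2 tcpz 4.4 [-179.9    0.    84.2] [-1.9 -0.1  6.7] 0.05361238196281534
222 dark runs rows [215, 232]
250 dark runs rows [215, 233]
270 dark runs rows [215, 233]
170 []
176 []
182 []
188 []
194 []
200 []
206 []
212 []
218 [201, 316]
224 [197, 320]
230 [194, 323]
236 [188, 208, 308, 329]
272 [210, 307]
275 [210, 306]
278 [210, 306]
281 [211, 306]
284 [211, 306]
287 [211, 306]
[(233, 100, 22.6, -48.7), (239, 100, 20.0, -49.4), (274, 96, 2.4, -48.9), (280, 96, -0.3, -49.6), (286, 95, -3.7, -49.2)]
```

Flat on both lips (6.7 N up). I'll release, then re-grip near the −y end with 3 N.

Call:
{"fn": "arm_command", "kwargs": {
  "series": "0 0 0 0 60;0 0 0 0 60;0 0 0 0 60;0 0 -14 0 60;-8 0 -12 0 60;-10 0 0 0 60;-5.5 0 0 0 60;0 0 0 0 60;0 0 0 0 140;0 0 0 0 140;0 0 0 0 140;0 0 0 0 140;0 0 0 0 140;0 0 -5 0 140;0 0 -8 0 140;0 0 -8 0 140;0 0 -8 0 140;0 0 0 0 140",
  "squeeze": 3
}}

```text
time_s: 20.95
tool_pos: [0.4923, -0.0446, 0.0613]
tool_rot: [179.8, 0.0, 84.2]
force: [0.9, 0.0, -1.3]
grip_width: 0.054
grasp_force: 3.0
```

```bash
python3 - <<'E'
from h import *
st();w=cams.read_camera("wrist");cv2.imwrite("pics/w14.png",w);edges(w);print([(a,b,float(c),float(d)) for a,b,c,d in white(w)[::6]])
E
```

```text
20.95 u -23.5 v 0.6 tcpz 61.3 [179.8   0.   84.2] [ 0.9  0.  -1.3] 0.054037073142797855
222 dark runs rows [165, 170, 241, 245]
250 dark runs rows [165, 170, 240, 245]
270 dark runs rows [165, 170, 240, 245, 269, 270]
170 [216, 222, 295, 301]
176 [215, 222, 295, 302]
182 [215, 221, 296, 302]
188 [214, 221, 296, 303]
194 [214, 221, 296, 303]
200 [214, 220, 296, 303]
206 [213, 220, 297, 304]
212 [213, 220, 297, 305]
218 [201, 206, 212, 219, 298, 305, 311, 317]
224 [197, 219, 298, 320]
230 [194, 218, 298, 323]
236 [188, 218, 299, 329]
272 [207, 311]
275 [206, 311]
278 [206, 311]
281 [198, 200, 205, 312]
284 [199, 201, 204, 313]
287 [203, 314]
[(170, 73, 41.0, 2.9), (176, 73, 37.5, 2.0), (182, 75, 35.0, -3.3), (188, 75, 31.6, -4.2), (194, 75, 28.2, -5.2), (200, 76, 25.4, -8.1), (206, 77, 22.7, -11.0), (212, 77, 19.4, -11.9), (218, 79, 17.5, -16.6), (224, 79, 14.3, -17.4), (230, 80, 11.8, -20.1), (236, 81, 9.4, -22.7), (272, 104, 8.6, -57.4), (278, 105, 6.7, -59.0), (284, 109, 6.8, -63.4), (290, 113, 6.8, -67.5)]
```

The tile swung down to 39°: the white face fills rows 170–240, with the long end low. I'll push the low end against the stand's outer lip, a lever of about 45 mm, to bring it vertical.

Call:
{"fn": "arm_command", "kwargs": {
  "series": "-10 0 0 0 140;-18 0 0 0 140;-14 -0.5 0 0 140;0 0 6 0 140;0 0 8 0 140;0 0 3 0 140;3.5 0 0 0 140;3 0 -3.5 0 140;3 0 -3.5 0 140;3.2 0 -3.5 0 140;3.6 0 -2.6 0 140;3.8 0 -2.6 0 140;3.8 0 -2.2 0 140;4 0 -1.6 0 140;4 0 -1.4 0 140;4 0 -1.2 0 140;3 0 0 0 140;0 0 0 0 140"
}}

```text
time_s: 22.5
tool_pos: [0.49, -0.0465, 0.0642]
tool_rot: [180.0, -0.0, 84.3]
force: [-1.1, -0.2, -1.6]
grip_width: 0.0541
grasp_force: 3.0
```

```bash
python3 - <<'E'
from h import *
st();w=cams.read_camera("wrist");cv2.imwrite("pics/w15.png",w);edges(w);print([(a,b,float(c),float(d)) for a,b,c,d in white(w)[::5]])
E
```

```text
22.5 u -25.7 v -1.5 tcpz 64.2 [180.   -0.   84.3] [-1.1 -0.2 -1.6] 0.0541075347518941
222 dark runs rows [211, 221, 227, 245]
250 dark runs rows [227, 245]
270 dark runs rows [227, 245]
170 []
176 []
182 []
188 []
194 []
200 []
206 []
212 [221, 226, 291, 296]
218 [201, 206, 218, 223, 294, 300, 311, 317]
224 [198, 220, 297, 320]
230 [194, 323]
236 [188, 329]
272 [206, 311]
275 [206, 311]
278 [206, 311]
281 [205, 312]
284 [204, 313]
287 [203, 314]
[(218, 71, 11.4, -0.2), (223, 75, 11.8, -9.6), (271, 103, 8.3, -56.2), (276, 105, 7.5, -58.8), (281, 107, 6.8, -61.2), (286, 110, 6.6, -64.5), (291, 113, 6.5, -67.6)]
```

The tile hangs vertical with the white face toward +y: face plane about 10 mm ahead of the TCP, bottom about 36 mm below the tips. I'll carry it toward the meter and look at the port.

Call:
{"fn": "arm_command", "kwargs": {
  "series": "0 0 -10 0 140;0 0 -20 0 140;0 0 -20 0 140;5 -2 -11 0 140;15 -7 0 0 140;25 -10 0 0 140;25 -10 0 0 140;25 -10 0 0 140;25 -10 0 0 140;25 -10 0 0 140;25 -10 0 0 140;15 -7 0 0 140;10 -3 0 0 140;0 0 0 0 140;0 0 0 0 140",
  "squeeze": 6
}}

```text
time_s: 23.8
tool_pos: [0.4297, 0.1553, 0.1245]
tool_rot: [-179.9, 0.0, 84.3]
force: [0.9, 0.4, -0.8]
grip_width: 0.0538
grasp_force: 6.0
```

```bash
python3 - <<'E'
from h import *
st();o=telemetry.get_obs();print(o["tool_pos"])
cp=campose("wrist");w=cams.read_camera("wrist");cv2.imwrite("pics/w16.png",w)
print("port guess px",proj(cp,[.4405,.246,.062]))
d=(w.max(2)<75);d[205:]=0
for r,a in blobs(d,300): print(np.round(r[0]),np.round(r[1]),a,toplane(cp,r[0],.062).round(4))
print([(a,b,float(c),float(d)) for a,b,c,d in white(w)[::5]])
for r in range(196,232,3): k=w.max(2)[r]<62;print(r,[i for i in range(180,345) if k[i]!=k[i-1]])
E
```

```text
23.8 u 169.2 v -81.4 tcpz 124.5 [-179.9    0.    84.3] [ 0.9  0.4 -0.8] 0.053754501574413506
[0.42966883 0.15527898 0.12446035]
port guess px [261.36996565  90.40779958]
[ 34. 163.] [61. 15.] 454.0 [0.2503 0.2088 0.062 ]
[ 68. 149.] [ 9. 60.] 402.0 [0.2815 0.2174 0.062 ]
[500.  74.] [25. 22.] 460.5 [0.6202 0.2394 0.062 ]
[264.  86.] [52. 53.] 2181.5 [0.443  0.2491 0.062 ]
[348.  91.] [47. 83.] 3576.5 [0.5065 0.2388 0.062 ]
[(219, 71, 10.8, -0.4), (224, 76, 12.0, -11.7), (272, 104, 8.6, -57.4), (277, 106, 7.7, -59.9), (282, 107, 6.4, -61.4), (287, 110, 6.2, -64.6)]
196 []
199 []
202 []
205 []
208 []
211 [222, 227, 291, 295]
214 [220, 226, 292, 297]
217 [218, 224, 293, 299]
220 [200, 215, 217, 223, 295, 300, 302, 318]
223 [198, 221, 296, 319]
226 [196, 220, 297, 321]
229 [195, 323]
```

View pics/w16.png

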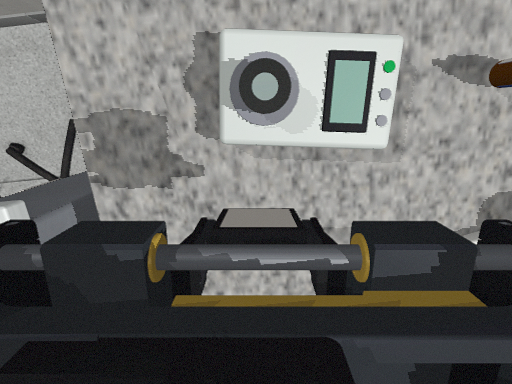

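The wrist picture shows the port's dark ring at (264,86), i.e. about (0.442, 0.248), and the tile hanging with its white face at (258,218). I'll move over the port so the white lower edge lands about 15 mm before its centre.

Call:
{"fn": "arm_command", "kwargs": {
  "series": "20 1 0 0 140;25 1 0 0 140;15 1 8 0 140;9.5 0 8 0 140;0 0 8 0 140;0 0 2 0 140;0 0 0 0 140",
  "squeeze": 4
}}

```text
time_s: 24.43
tool_pos: [0.4403, 0.2216, 0.098]
tool_rot: [-179.9, 0.1, 84.1]
force: [-0.6, 0.0, -1.5]
grip_width: 0.0539
grasp_force: 4.0
```

Call:
{"fn": "arm_command", "kwargs": {
  "series": "0 0 1.5 0 140;0 0 1.5 0 140;0 0 0 0 140"
}}

```text
time_s: 24.68
tool_pos: [0.4412, 0.2226, 0.0962]
tool_rot: [180.0, 0.0, 84.1]
force: [0.4, 0.5, -1.0]
grip_width: 0.0539
grasp_force: 4.0
```

Call:
{"fn": "arm_command", "kwargs": {
  "series": "0 0 1.5 0 140;0 0 1.5 0 140;0 0 0 0 140"
}}

```text
time_s: 24.93
tool_pos: [0.4409, 0.2232, 0.093]
tool_rot: [-180.0, 0.0, 84.2]
force: [-0.5, -0.2, -2.1]
grip_width: 0.0542
grasp_force: 4.0
```

Call:
{"fn": "arm_command", "kwargs": {
  "series": "0 0 1.5 0 140;0 0 1.5 0 140;0 0 0 0 140"
}}

```text
time_s: 25.18
tool_pos: [0.4408, 0.2231, 0.0898]
tool_rot: [-180.0, 0.0, 84.2]
force: [-0.4, -0.4, -1.9]
grip_width: 0.0541
grasp_force: 4.0
```

Call:
{"fn": "arm_command", "kwargs": {
  "series": "0 0 1.5 0 140;0 0 1.5 0 140;0 0 0 0 140"
}}

```text
time_s: 25.43
tool_pos: [0.4408, 0.2233, 0.0868]
tool_rot: [-180.0, 0.0, 84.2]
force: [0.3, -0.1, -1.8]
grip_width: 0.0539
grasp_force: 4.0
```

Call:
{"fn": "arm_command", "kwargs": {
  "series": "0 0 1.5 0 140;0 0 1.5 0 140;0 0 0 0 140"
}}

```text
time_s: 25.68
tool_pos: [0.4408, 0.2233, 0.0838]
tool_rot: [-180.0, 0.0, 84.2]
force: [0.1, -1.1, -1.9]
grip_width: 0.0541
grasp_force: 4.0
```

```bash
python3 - <<'E'
from h import *
cp=campose("wrist");w=cams.read_camera("wrist");cv2.imwrite("pics/w17.png",w);k=w.max(2)<62
for r in range(150,246,4): print(r,[i for i in range(180,345) if k[r,i]!=k[r,i-1]],w[r,258])
print("P px",proj(cp,[.442,.248,.062]),proj(cp,[.442,.228,.062]),proj(cp,[.422,.248,.062]))
E
```

```text
150 [329, 336] [164 156 154]
154 [328, 336] [66 64 64]
158 [247, 248, 253, 267, 328, 336] [40 40 42]
162 [243, 267, 268, 275, 328, 335] [40 42 37]
166 [238, 272, 273, 280, 327, 335] [32 36 35]
170 [235, 283, 327, 335] [37 36 32]
174 [233, 252, 267, 285, 326, 334] [163 166 147]
178 [232, 247, 271, 286, 326, 334] [161 163 144]
182 [231, 245, 274, 287, 326, 333] [162 165 145]
186 [230, 244, 274, 287, 325, 333] [162 164 146]
190 [231, 244, 274, 287, 325, 332] [161 163 144]
194 [232, 246, 272, 286, 325, 332] [161 162 145]
198 [233, 249, 269, 285, 324, 331] [160 164 145]
202 [236, 282, 324, 331] [41 41 40]
206 [239, 279, 323, 331] [41 38 41]
210 [244, 274, 323, 330] [35 40 36]
214 [222, 227, 291, 295, 323] [129 133 139]
218 [201, 207, 219, 224, 293, 298, 311, 316, 322] [126 130 137]
222 [199, 222, 295, 318] [126 130 134]
226 [196, 220, 297, 321] [105 108 112]
230 [194, 323] [30 22 27]
234 [191, 327] [37 37 35]
238 [186, 331] [32 27 25]
242 [182, 336] [25 21 20]
P px [257.1492437  188.32702369] [260.06652658 215.74744454] [228.14053514 191.1971245 ]
```

The tile's lower edge (row 212) is just outside the port's near rim and already below its top, about 23 mm before the centre. I'll raise it, move 10 mm further in and plant again.

Call:
{"fn": "arm_command", "kwargs": {
  "series": "0 0 -8 0 140;0 0 -8 0 140;0 0 -2 0 140;5 1 0 0 140;5 0 0 0 140;0 0 0 0 140;0 0 3 0 140;0 0 1.5 0 140;0 0 0 0 140"
}}

```text
time_s: 26.48
tool_pos: [0.4423, 0.233, 0.0968]
tool_rot: [-179.9, 0.0, 84.2]
force: [0.4, -0.3, -1.5]
grip_width: 0.0538
grasp_force: 4.0
```

Call:
{"fn": "arm_command", "kwargs": {
  "series": "0 0 1.5 0 140;0 0 1.5 0 140;0 0 0 0 140"
}}

```text
time_s: 26.73
tool_pos: [0.4428, 0.2338, 0.0949]
tool_rot: [-180.0, -0.0, 84.2]
force: [-2.6, 0.1, 2.5]
grip_width: 0.0539
grasp_force: 4.0
```

Contact at TCP z = 95 mm with 2.5 N up. I'll tip the tile over its planted edge toward +y, in two halves.

Call:
{"fn": "arm_command", "kwargs": {
  "series": "4 0 1 0 140;4 0 1 0 140;4.3 0 1.5 0 140;4 0 1.6 0 140;4 0 1.8 0 140;3.7 0 2 0 140;3.5 0 2.7 0 140;3.3 0 2.7 0 140;0 0 0 0 140"
}}

```text
time_s: 27.48
tool_pos: [0.4459, 0.2645, 0.0796]
tool_rot: [-180.0, -0.0, 84.3]
force: [-0.7, -0.4, -0.2]
grip_width: 0.054
grasp_force: 4.0
```

```bash
python3 - <<'E'
from h import *
o=telemetry.get_obs();print(o["time_s"],o["tool_pos"],o["force"])
cp=campose("wrist");w=cams.read_camera("wrist");cv2.imwrite("pics/w18.png",w);k=w.max(2)<62
for r in list(range(165,246,5))+[272,276,280,284,288,292]: print(r,[i for i in range(170,350) if k[r,i]!=k[r,i-1]],w[r,258])
print("P px",proj(cp,[.443,.250,.062]))
E
```

```text
27.4833 [0.4458895  0.26446602 0.07959115] [-0.71360311 -0.41990538 -0.23167944]
165 [] [126 133 133]
170 [] [155 159 156]
175 [] [217 222 215]
180 [] [234 238 232]
185 [] [234 238 232]
190 [] [233 236 231]
195 [326] [136 126 126]
200 [326] [162 156 151]
205 [325, 333] [166 158 156]
210 [258, 266, 325, 332] [58 60 57]
215 [225, 276, 324, 332] [43 40 39]
220 [200, 309, 310, 317, 324, 331] [36 33 35]
225 [197, 320, 323, 331] [30 23 24]
230 [194, 330] [28 32 29]
235 [189, 330] [23 22 17]
240 [184, 333] [32 27 22]
245 [170, 173, 174, 183] [71 64 64]
272 [199, 200, 207, 220, 297, 311] [32 30 32]
276 [206, 312] [228 232 226]
280 [205, 312] [179 184 185]
284 [204, 313] [178 182 182]
288 [203, 314] [173 174 174]
292 [202, 316] [164 166 166]
P px [257.0525299  243.84932669]
```

It is tipping as planned: the bottom edge stays planted at row 272 and the tile is about halfway down. Continuing.

Call:
{"fn": "arm_command", "kwargs": {
  "series": "3 0 3 0 140;2.7 0 3.3 0 140;2.5 0 3.3 0 140;2 0 3.3 0 140;1.6 0 3.6 0 140;1.6 0 3.6 0 140;1.2 0 3.6 0 140;0 0 0 0 140"
}}

```text
time_s: 28.2
tool_pos: [0.4474, 0.2789, 0.0561]
tool_rot: [-180.0, -0.0, 84.2]
force: [0.7, -0.2, -1.2]
grip_width: 0.0539
grasp_force: 4.0
```

```bash
cat >> h.py <<'E'
def look(n):
    o=telemetry.get_obs();print(o["time_s"],o["tool_pos"],o["force"])
    w=cams.read_camera("wrist");cv2.imwrite("pics/%s.png"%n,w)
    c=cams.calibration("wrist");H=c["hand_eye"];f=c["K"][0,0]
    h=cv2.cvtColor(w,cv2.COLOR_BGR2HSV);m=(h[...,0]>5)&(h[...,0]<22)&(h[...,1]>140)&(h[...,2]>70)
    m[292:]=0;m[:,:175]=0;m[:,340:]=0
    ys,xs=np.nonzero(m);print("orange",len(xs),(xs.min(),xs.max(),ys.min(),ys.max()) if len(xs) else "")
    k=w.max(2)<62
    for r in list(range(180,246,4))+list(range(270,293,4)): print(r,[i for i in range(170,350) if k[r,i]!=k[r,i-1]],w[r,258])
    return w
E
python3 -c "
from h import *
look('w19')"
```

```text
28.2 [0.44742243 0.27893683 0.05611279] [ 0.65251367 -0.24503839 -1.22368482]
orange 1284 (np.int64(230), np.int64(286), np.int64(233), np.int64(291))
180 [] [186 191 193]
184 [] [133 137 141]
188 [] [127 135 138]
192 [] [142 146 140]
196 [] [150 153 149]
200 [] [169 174 167]
204 [] [173 176 169]
208 [] [169 173 167]
212 [] [174 177 170]
216 [214, 303] [22 20 15]
220 [200, 305, 306, 308, 310, 317] [38 37 34]
224 [197, 319, 333] [36 30 33]
228 [195, 322, 332] [39 38 39]
232 [193, 324, 332] [39 28 21]
236 [188, 245, 273, 329, 331, 340] [  0 101 177]
240 [184, 238, 279, 339] [  0 102 180]
244 [179, 229, 230, 235, 282, 295, 296, 339] [52 68 91]
270 [207, 213, 230, 287, 304, 310] [ 33  76 126]
274 [206, 213, 232, 286, 304, 311] [  1  85 149]
278 [199, 200, 206, 213, 234, 284, 304, 312] [  0  79 147]
282 [205, 213, 237, 280, 304, 313] [  0  78 145]
286 [204, 213, 241, 276, 304, 314] [  0  81 146]
290 [202, 213, 250, 268, 304, 315] [  0  83 151]
```

The orange dot on the back is visible at (258,262), 59 px wide: white face down, back centre at z = 74 mm. It is about 19 mm past the port's centre and dips roughly 15° over the far rim. I'll lift, shift back and press it level on the port.

Call:
{"fn": "arm_command", "kwargs": {
  "series": "0 0 -4 0 140;0 0 -6 0 140;-8 0 0 0 140;-12 0 0 0 140;-7.5 0 0 0 140;0 0 0 0 140;0 0 3 0 140;0 0 2 0 140;0 0 0 0 140"
}}

```text
time_s: 29.0
tool_pos: [0.4447, 0.2513, 0.0614]
tool_rot: [-180.0, -0.0, 84.2]
force: [0.1, -0.4, -0.5]
grip_width: 0.0541
grasp_force: 4.0
```

```bash
python3 -c "
from h import *
look('w20')"
```

```text
29.0 [0.44472467 0.2512742  0.0613554 ] [ 0.08977464 -0.35133223 -0.49331132]
orange 1200 (np.int64(231), np.int64(286), np.int64(234), np.int64(291))
180 [] [237 242 236]
184 [333] [155 147 145]
188 [333] [134 125 124]
192 [332] [108  99  98]
196 [332, 340] [115 108 104]
200 [256, 257, 258, 259, 261, 265, 266, 267, 332, 340] [61 56 57]
204 [255, 258, 263, 264, 265, 266, 268, 274, 331, 340] [62 60 57]
208 [261, 264, 265, 278, 331, 339] [69 62 66]
212 [242, 281, 330, 339] [40 43 38]
216 [215, 302, 330, 338] [23 17 21]
220 [200, 308, 310, 317, 330, 338] [38 34 34]
224 [197, 319, 329, 337] [38 30 34]
228 [195, 322, 329, 337] [31 32 31]
232 [193, 324, 328, 337] [27 29 22]
236 [188, 247, 270, 336] [  0  99 177]
240 [184, 240, 277, 336] [  0  95 170]
244 [179, 205, 206, 237, 281, 312, 313, 337] [56 68 94]
270 [207, 214, 230, 287, 304, 310] [ 30  72 122]
274 [206, 214, 232, 286, 303, 311] [  0  79 143]
278 [206, 213, 234, 283, 304, 312] [  0  78 144]
282 [205, 214, 237, 280, 304, 312] [  0  75 142]
286 [204, 214, 242, 276, 303, 314] [  0  75 142]
290 [202, 214, 251, 267, 303, 315] [  0  83 151]
```

Call:
{"fn": "arm_command", "kwargs": {
  "series": "0 0 1.5 0 140;0 0 1.5 0 140;0 0 1.5 0 140;0 0 0 0 140"
}}

```text
time_s: 29.38
tool_pos: [0.4447, 0.2516, 0.0572]
tool_rot: [180.0, -0.0, 84.2]
force: [-0.3, 0.8, 1.6]
grip_width: 0.0539
grasp_force: 4.0
```

Call:
{"fn": "arm_command", "kwargs": {
  "series": "0 0 1 0 140;0 0 1 0 140;0 0 0 0 140"
}}

```text
time_s: 29.63
tool_pos: [0.4447, 0.2518, 0.0554]
tool_rot: [180.0, -0.0, 84.2]
force: [-1.4, 0.2, 4.0]
grip_width: 0.0543
grasp_force: 4.0
```

```bash
python3 -c "
from h import *
look('w21')"
```

```text
29.6333 [0.44472925 0.25177115 0.05539766] [-1.39631306  0.19586871  3.95974794]
orange 1104 (np.int64(229), np.int64(287), np.int64(240), np.int64(291))
180 [] [170 174 170]
184 [337, 341] [173 177 173]
188 [335] [115 107 107]
192 [335] [112 105 103]
196 [335, 343] [113 104 103]
200 [334, 343] [114 107 107]
204 [257, 259, 261, 269, 334, 343] [60 58 59]
208 [255, 257, 262, 263, 265, 275, 333, 342] [67 64 62]
212 [262, 263, 264, 280, 333, 341] [64 58 60]
216 [242, 282, 332, 341] [34 35 36]
220 [200, 308, 310, 317, 332, 340] [21 27 18]
224 [197, 319, 332, 340] [33 31 31]
228 [195, 322, 331, 340] [28 22 24]
232 [193, 324, 331, 339] [27 22 26]
236 [188, 329, 330, 339] [34 25 32]
240 [184, 256, 261, 338] [24 50 81]
244 [179, 244, 274, 308, 309, 338] [54 66 87]
270 [207, 213, 229, 288, 304, 310] [ 24  72 121]
274 [206, 214, 230, 287, 303, 311] [  0  73 142]
278 [206, 214, 232, 285, 303, 312] [  0  74 140]
282 [205, 214, 235, 283, 303, 313] [  0  71 141]
286 [204, 214, 239, 279, 303, 314] [  0  72 139]
290 [202, 214, 244, 272, 303, 315] [  0  71 138]
```

Call:
{"fn": "arm_command", "kwargs": {
  "series": "0 0 1 0 140;0 0 0.5 0 140;0 0 0 0 140"
}}

```text
time_s: 29.93
tool_pos: [0.4447, 0.2517, 0.0539]
tool_rot: [180.0, -0.0, 84.2]
force: [-0.8, 0.8, 4.5]
grip_width: 0.0539
grasp_force: 4.0
```

```bash
python3 - <<'E'
from h import *
w=look('w22')
h=cv2.cvtColor(w,cv2.COLOR_BGR2HSV)
c=(h[...,0]>5)&(h[...,0]<22)&(h[...,1]>140);c[292:]=0;c[244:271]=0;c[:,:220]=0;c[:,:][:,300:]=0
ys,xs=np.nonzero(c)
# boundary points per row -> ellipse
pts=[]
for r in sorted(set(ys)):
    q=xs[ys==r]
    if len(q)>8: pts+= [(q.min()-.5,r),(q.max()+.5,r)]
e=cv2.fitEllipse(np.array(pts,np.float32));print(e)
E
```

```text
29.9333 [0.44473699 0.25171226 0.05389218] [-0.79261329  0.75646368  4.45599529]
orange 1136 (np.int64(229), np.int64(287), np.int64(241), np.int64(291))
180 [] [170 172 169]
184 [] [171 175 171]
188 [336] [112 108 105]
192 [336] [111 103 105]
196 [335] [114 106 105]
200 [335, 344] [113 106 104]
204 [256, 259, 261, 266, 267, 268, 334, 343] [59 56 56]
208 [250, 251, 255, 256, 258, 260, 265, 266, 267, 275, 334, 343] [61 59 57]
212 [261, 264, 265, 280, 333, 342] [64 60 62]
216 [243, 282, 333, 342] [41 42 40]
220 [200, 308, 310, 317, 333, 341] [23 18 22]
224 [197, 319, 332, 341] [33 29 32]
228 [195, 322, 332, 341] [32 30 36]
232 [193, 324, 331, 340] [30 28 28]
236 [188, 329, 331, 340] [23 23 24]
240 [184, 339] [30 22 19]
244 [179, 246, 271, 274, 275, 339] [53 66 88]
270 [207, 213, 229, 288, 304, 310] [ 31  71 123]
274 [206, 213, 229, 288, 304, 311] [  0  75 143]
278 [206, 213, 231, 286, 304, 312] [  0  76 144]
282 [205, 213, 233, 284, 304, 313] [  0  75 143]
286 [204, 213, 237, 281, 304, 314] [  0  73 140]
290 [202, 214, 242, 275, 303, 315] [  0  77 143]
((257.8716125488281, 267.700439453125), (53.6385498046875, 60.299278259277344), 94.18415832519531)
```

The dot's ellipse ratio of 0.89 is what a level tile should show, and it is pressed on the port with 4.5 N. Its centre is about 9 mm short of the port's centre. I'll release, re-grip at the middle, lift slightly and take a measurement for centring.

Call:
{"fn": "arm_command", "kwargs": {
  "series": "0 0 -0.5 0 140;0 0 0 0 60;0 0 0 0 60;0 0 0 0 60;-5 0 0 0 60;-6 0 0 0 60;0 0 0 0 60;0 0 0 0 140;0 0 0 0 140;0 0 0 0 140;0 0 0 0 140;0 0 0 0 140",
  "squeeze": 12
}}

```text
time_s: 30.98
tool_pos: [0.4437, 0.2402, 0.0542]
tool_rot: [180.0, 0.0, 84.2]
force: [-0.3, -0.3, 1.0]
grip_width: 0.0544
grasp_force: 12.0
```

```bash
python3 - <<'E'
from h import *
o=telemetry.get_obs();print(o["time_s"],o["tool_pos"],o["force"])
cp=campose("wrist");w=cams.read_camera("wrist");cv2.imwrite("pics/w23.png",w);k=w.max(2)<62
# visible port far arc and glass
for r in range(165,222,3): print(r,[i for i in range(200,320) if k[r,i]!=k[r,i-1]],w[r,258])
print(proj(cp,[.443,.25,.062]),proj(cp,[.443,.27,.062]))
t=cams.read_camera("top");cv2.imwrite("pics/t23.png",t)
E
```

```text
30.9833 [0.44365451 0.24017244 0.05417117] [-0.27559706 -0.32677864  0.9570549 ]
165 [] [175 178 172]
168 [] [178 182 176]
171 [] [115 106 107]
174 [] [116 108 105]
177 [] [118 108 108]
180 [] [117 109 106]
183 [] [113 110 103]
186 [259, 260] [63 61 61]
189 [261, 262, 264, 271] [63 60 56]
192 [260, 261, 264, 265, 267, 268, 270, 275] [67 67 60]
195 [249, 267, 268, 271, 272, 278] [43 43 41]
198 [241, 281] [39 39 36]
201 [213, 304] [16 16 12]
204 [211, 306] [26 27 29]
207 [210, 307] [31 30 29]
210 [210, 307] [31 31 30]
213 [210, 307] [29 26 23]
216 [210, 307] [34 32 34]
219 [200, 207, 210, 307, 311, 316] [34 30 34]
[256.47545313 225.19614669] [252.90341462 192.94433531]
```

```bash
python3 - <<'E'
from h import *
c=cams.calibration("wrist")
def cp(pos,yaw):
    T=np.eye(4);T[:3,:3]=Rot.from_euler("xyz",[180,0,yaw],degrees=True).as_matrix();T[:3,3]=pos
    M=T@c["hand_eye"];return c["K"],M[:3,3],M[:3,:3]
def circ(pts):
    A=np.c_[2*pts[:,:2],np.ones(len(pts))];s=np.linalg.lstsq(A,(pts[:,:2]**2).sum(1),rcond=None)[0];return s[:2].round(4),np.sqrt(s[2]+s[:2]@s[:2]).round(4)
for n,pos,yaw,rows,lo,hi in (("w17",[.4408,.2233,.0838],84.2,range(158,208,4),215,305),("w16",[.42967,.15528,.12446],84.25,range(62,112,4),225,305),("w23",[.44365,.24017,.05417],84.2,range(188,199,2),225,295)):
    w=cv2.imread("pics/%s.png"%n);k=cv2.medianBlur(w,3).max(2)<72;C=cp(pos,yaw);P=[]
    for r in rows:
        q=np.nonzero(k[r,lo:hi])[0]+lo
        if len(q): P+=[toplane(C,(q[0]-.5,r),.062),toplane(C,(q[-1]+.5,r),.062)]
    print(n,circ(np.array(P)))
# tile from top camera
t=cv2.imread("pics/t23.png")
C=cp([.44365,.24017,.05417],84.2);w=cv2.imread("pics/w23.png");k=w.max(2)<62
h=cv2.cvtColor(w,cv2.COLOR_BGR2HSV)
m=(h[...,0]>5)&(h[...,0]<22)&(h[...,1]>140);pts=[]
for r in list(range(205,243))+list(range(272,291)):
    q=np.nonzero(m[r,215:302])[0]+215
    if len(q)>8: pts+=[toplane(C,(q[0]-.5,r),.074),toplane(C,(q[-1]+.5,r),.074)]
print("dot",circ(np.array(pts)),len(pts))
E
```

```text
w17 (array([0.4431, 0.2498]), np.float64(0.0199))
w16 (array([0.4433, 0.2488]), np.float64(0.0197))
w23 (array([0.4442, 0.2587]), np.float64(0.0156))
dot (array([0.4429, 0.2393]), np.float64(0.0172)) 52
```

The port is at (0.4433, 0.2495) from two views and the dot at (0.4429, 0.2393). I'll lift 3 mm, shift 10 mm and set it down.

Call:
{"fn": "arm_command", "kwargs": {
  "series": "0 0 -3 0 140;0 0 0 0 140;4 -0.3 0 0 140;4 -0.3 0 0 140;2.2 0 0 0 140;0 0 0 0 140;0 0 0 0 140;0 0 2 0 140;0 0 1 0 140;0 0 0.5 0 140;0 0 0 0 140"
}}

```text
time_s: 32.0
tool_pos: [0.444, 0.2502, 0.0542]
tool_rot: [-180.0, 0.1, 84.2]
force: [-2.0, -1.1, 5.6]
grip_width: 0.0541
grasp_force: 12.0
```

```bash
cat >> h.py <<'E'
def circ(pts):
    A=np.c_[2*pts[:,:2],np.ones(len(pts))];s=np.linalg.lstsq(A,(pts[:,:2]**2).sum(1),rcond=None)[0];return s[:2].round(4),np.sqrt(s[2]+s[:2]@s[:2]).round(4)
def dot(rows):
    C=campose("wrist");w=cams.read_camera("wrist");cv2.imwrite("pics/dot.png",w);h=cv2.cvtColor(w,cv2.COLOR_BGR2HSV)
    m=(h[...,0]>5)&(h[...,0]<22)&(h[...,1]>140);pts=[]
    for r in rows:
        q=np.nonzero(m[r,210:305])[0]+210
        if len(q)>8: pts+=[toplane(C,(q[0]-.5,r),.074),toplane(C,(q[-1]+.5,r),.074)]
    print("dot",circ(np.array(pts)),len(pts))
E
python3 -c "
from h import *
o=telemetry.get_obs();print(o['time_s'],o['tool_pos'],o['force'])
dot(list(range(205,243))+list(range(272,291)))"
```

```text
32.0 [0.44401919 0.25017623 0.05416859] [-2.01777758 -1.09758582  5.5833719 ]
dot (array([0.4432, 0.2493]), np.float64(0.0172)) 52
```

The dot is at (0.4432, 0.2493) against the port at (0.4433, 0.2495), and it is seated with 5.6 N. I'll release, retreat upward and verify.

Call:
{"fn": "arm_command", "kwargs": {
  "series": "0 0 -0.4 0 140;0 0 0 0 60;0 0 0 0 60;0 0 0 0 40;0 0 0 0 0;0 0 0 0 0;0 0 -6 0 0;0 0 -15 0 0;0 0 -25 0 0;0 0 -30 0 0;0 0 -30 0 0;-20 0 0 0 0;-20 0 0 0 0;-20 0 0 0 0;0 0 0 0 0;0 0 0 0 0"
}}

```text
time_s: 33.38
tool_pos: [0.4383, 0.1897, 0.1604]
tool_rot: [179.9, 0.0, 84.1]
force: [-0.0, 0.4, 0.4]
grip_width: 0.0873
grasp_force: 0.0
```

```bash
python3 - <<'E'
from h import *
st();o=telemetry.get_obs();print(o['tool_pos'])
dot(range(60,205));w=cv2.imread("pics/dot.png");C=campose("wrist")
k=(w.max(2)<62)
u,v=proj(C,[.4433,.2495,.074]).astype(int);print(u,v)
sub=np.zeros_like(k);sub[v-45:v+45,u-45:u+45]=k[v-45:v+45,u-45:u+45]
for r,a in blobs(sub,300):print(r,a,[toplane(C,p,.074).round(4)[:2] for p in cv2.boxPoints(r)],toplane(C,r[0],.074))
t0=cv2.imread("pics/top0.png").astype(int);t=cams.read_camera("top").astype(int)
d=cv2.morphologyEx((np.abs(t-t0).max(2)>50).astype(np.uint8),2,np.ones((3,3)))
for r,a in blobs(d,15):print("changed",np.round(r[0]),np.round(r[1]),a)
E
```

```text
33.3833 u 204.3 v -76.2 tcpz 160.4 [179.9   0.   84.1] [-0.   0.4  0.4] 0.08732861561029265
[0.43828598 0.18968901 0.16041542]
dot (array([0.4434, 0.2491]), np.float64(0.0174)) 78
257 132
((257.0, 130.5), (61.0, 60.0), 90.0) 3536.5 [array([0.42 , 0.279]), array([0.4709, 0.2738]), array([0.4669, 0.2216]), array([0.4132, 0.2272])] [0.44281271 0.25111233 0.074     ]
changed [247. 382.] [3. 6.] 18.0
changed [212. 289.] [6. 6.] 31.5
changed [218. 299.] [12. 30.] 209.5
changed [204. 282.] [5. 6.] 26.0
changed [210. 273.] [24. 15.] 217.5
changed [208. 260.] [7. 5.] 25.5
changed [177. 228.] [5. 6.] 20.5
changed [142. 230.] [18.  7.] 75.5
changed [350. 198.] [13.  4.] 46.0
changed [360. 195.] [24. 16.] 200.0
changed [205. 280.] [206.  80.] 7187.5
```

```bash
python3 -c "
from cell import env
print(env.sign_off())"
```

```text
the job is handed in; nothing more can be done
None
```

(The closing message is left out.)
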